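# Find the weighted knight and hold it up

### The arm

A 6-joint arm with a two-finger parallel gripper is mounted at the origin on the work surface. World frame = base frame: x ahead of the robot, y to its left, z up, the work surface at z = 0. Lengths are in m, angles in rad, forces in N, time in s.
With the tool pointing down it reaches from about 0.275 to 0.725 m from the base axis. Payload 15.9 kg.
Tool frame: the origin (TCP) lies midway between the tips of the shut fingers; the grasp point (between the pads) lies behind it (r.pinch_z is the z of the grasp point in the tool frame, in m); z points along the fingers, x is the direction in which the jaws open and shut, and the axes are right-handed (so a half turn about z gives the same grasp; the last joint's range is limited). The gripper opens to 85 mm and grips with 20 to 120 N. Pads are 22 mm wide; open, the fingers measure 114 mm over their backs; the gripper's body (76 mm by 85 mm) begins 54 mm behind the grasp point. The pads swing forward as they close: fully open they stand 13 mm farther back than shut.
Start: joints at [1.243, 0.213, -0.034, 1.323, 0, 1.571], TCP at [0.161, 0.473, 0.231] pointing down, gripper open.
Joint ranges: [-2.98, 2.98], [-0.74, 1.72], [-1.14, 1.35], [-2.1, 2.04], [-1.57, 1.44], [-3.14, 3.14]. Speed limits (rad/s): [1.89, 1.89, 2.39, 2.57, 3.14, 3.14].

### API

Orientations are given as a unit quaternion [w, x, y, z].
In Python, from workcell import state, cams, job, r gives the robot as it stands.
- The arm moves only by the tool jog_arm, never from a script. Its argument "targets" is a list of rows, each an object with "slide": the shift along the tool's x, y, z in m, a list of three; "dr": the turn, a rotation vector about the tool's x, y, z in rad, a list of three; "gripper": the opening in per cent of the stroke, from 0 (shut) to 100 (fully open). In form: [{"slide": [x, y, z], "dr": [wx, wy, wz], "gripper": gripper}, ...]. A call has 1 to 10 rows; each row shifts and turns the pose as measured when the row begins, along the tool's axes as they then stand; what a row does not reach is not made up. A row lasts 1/12 s, in which the tool goes at most 41.7 mm and 7.16 degrees, less where a joint would pass 70% of its speed; a pose out of reach is approached as far as the arm can. A call is refused whole if a number of a shift passes 0.0417 or a number of a turn 0.125, either way. A call with a gripper value outside its range is refused whole. The fingers move at their own pace and stop on an object; "newtons" is the grip in N (left out, the last holds). Time passes only in rows, so rows that do not move let the fingers close. It gives the time, the measured TCP pose, the force and the opening at its end, in the units of the state.
- state(): the state, without advancing time (a new reading comes with each control period).
- cams.get_image(name): name is "scene" or "top" or "wrist"; returns a dict with "color" (400x640x3 uint8, red, green, blue), "K" (3x3 intrinsics, pixels), "extrinsics" (4x4, takes a point from world to camera coordinates). Camera axes: x right, y down, z forward; pixel columns grow to the right and rows downward; lengths in m; the calibration is good to about 2 mm. The wrist camera is an equidistant fisheye: a pixel r from the principal point sees the ray r / f radians off the axis. A picture is of the moment at which its call begins. There is no depth.
- job.finish_job(): hands the job in, once; it reports no verdict.
The state is a dict: "t": time; "joint_pos": joint angles; "qd": joint speeds; "joint_efforts": joint torques, N m; "ee_pos": TCP position; "tcp_rot": TCP orientation; "ft_force": force on the tool from outside, world axes, zero at the start; "torque": the same for the moment, N m; "gripper_width": finger opening in m.
Only numpy, scipy, OpenCV 4.12 (cv2) and the standard library are available. Lean on these libraries where they do the work, as an engineer would, in place of code of your own. Each camera call takes 0.05 s, during which the arm holds its last target.

### The job

Only one of the two green knights has its brass weight inside. Lift the knights in turn, feeling which is heavier, and set both gently upright in the tray, one in each pocket, noses towards the tray's brass end; then pick the heavier one out again and finish still holding it upright and motionless, its foot about 10 cm above the middle of the round red pad, leaving the lighter one standing in the tray. Do not knock a knight over or disturb the other things on the bench.

Things in the scene. Friction and masses are not known exactly. Their poses are not given: they have to be found in the camera images.
- knight_1_mid (a point): Loose upright jade-green knight, 118 mm tall, the two alike to the eye. Point: on its axis, 59 mm above its underside; x to its nose, z up. Foot 47 mm across, 50 mm high; neck above it 34 mm (x) by 26 mm (y) between flat parallel cheeks, to grasp from above 21 mm over this point; muzzle reaches 37 mm ahead. 0.1-0.45 kg, one (no telling which) heavier by over 0.15 kg; a core inside shifts a few mm.
- knight_2_mid (a point): Loose upright jade-green knight, 118 mm tall, the two alike to the eye. Point: on its axis, 59 mm above its underside; x to its nose, z up. Foot 47 mm across, 50 mm high; neck above it 34 mm (x) by 26 mm (y) between flat parallel cheeks, to grasp from above 21 mm over this point; muzzle reaches 37 mm ahead. 0.1-0.45 kg, one (no telling which) heavier by over 0.15 kg; a core inside shifts a few mm.
- tray: Fixed dark wooden tray with two open pockets in a row, 150 x 80 mm outside, plus a solid brass end block 10 mm thick at its +x end; walls and divider 5 mm thick and 22 mm high, brass end 28 mm. Origin under the centre of the wooden part, on the bench; x points along the row towards the brass end, z up.
- tray_pocket_rear (a point): Centre of the floor (5 mm above the bench) of the pocket farther from the brass end, 67 x 70 mm inside, lined cream; axes as the tray's.
- tray_pocket_front (a point): Centre of the floor (5 mm above the bench) of the pocket next to the brass end, 67 x 70 mm inside, lined cream; axes as the tray's.
- tray_mark (a point): Middle of the top of the tray's brass end block, the end to which the noses must point.
- pad_top (a point): Centre of the top of the round red presentation pad, 84 mm in diameter, 6 mm high, with a dark rim, fixed to the bench.
- queen: Bystander: green resin queen, 100 mm tall, foot 42 mm in diameter; origin under its foot.
- king_crown: Bystander: small bone-coloured king's crown with a cross, 28 mm in diameter, 41 mm tall; origin under it.
- spokeshave: Bystander: steel spokeshave, 240 mm long along its y, 24 mm high; origin under its middle.
- template: Bystander: flat wooden template cut to a bishop's profile, 133 mm long along x, 60 mm wide, 5 mm thick; origin under its middle.
- tin: Bystander: screw-top tin canister, 84 mm in diameter, 98 mm tall, lid half-turned; origin under its foot.
- brass_weight: Bystander: spare brass weight, a cylinder 31 mm in diameter, 36 mm tall; origin under it.
There are look-alikes about, which are no part of the job. Of the things that look like the tray, the smallest one is meant. What is shaped like the part that bears knight_2_mid but pink is not meant.

How it is judged:
On the way, in this order (a step that is already met when the one before it is completed fails the run):
1. one knight stands released in a tray pocket, nose towards the brass end (((x of knight_1_mid in the frame of tray between -0.065 and 0.065 m and y of knight_1_mid in the frame of tray between -0.03 and 0.03 m and z of knight_1_mid in the frame of tray between 0.058 and 0.069 m and angle between knight_1_mid's own z axis and vertical below 0.1 rad and angle between the x axis of knight_1_mid and the x axis of tray, either way round below 0.35 rad and x of tray_mark in the frame of knight_1_mid above 0 m and contact force between knight_1 and the fingers below 0.1 N and linear speed of knight_1 below 0.02 m/s) or (x of knight_2_mid in the frame of tray between -0.065 and 0.065 m and y of knight_2_mid in the frame of tray between -0.03 and 0.03 m and z of knight_2_mid in the frame of tray between 0.058 and 0.069 m and angle between knight_2_mid's own z axis and vertical below 0.1 rad and angle between the x axis of knight_2_mid and the x axis of tray, either way round below 0.35 rad and x of tray_mark in the frame of knight_2_mid above 0 m and contact force between knight_2 and the fingers below 0.1 N and linear speed of knight_2 below 0.02 m/s))), for 0.1 s.
2. both knights stand released in the tray, one in each pocket, noses towards the brass end (x of knight_1_mid in the frame of tray between -0.065 and 0.065 m and y of knight_1_mid in the frame of tray between -0.03 and 0.03 m and z of knight_1_mid in the frame of tray between 0.058 and 0.069 m and angle between each of knight_1_mid, knight_2_mid's own z axis and vertical below 0.1 rad and angle between the x axis of each of knight_1_mid, knight_2_mid and the x axis of tray, either way round below 0.35 rad and x of tray_mark in the frame of knight_1_mid above 0 m and contact force between each of knight_1, knight_2 and the fingers below 0.1 N and linear speed of each of knight_1, knight_2 below 0.02 m/s and x of knight_2_mid in the frame of tray between -0.065 and 0.065 m and y of knight_2_mid in the frame of tray between -0.03 and 0.03 m and z of knight_2_mid in the frame of tray between 0.058 and 0.069 m and x of tray_mark in the frame of knight_2_mid above 0 m), for 0.1 s.
At the end, for the whole second after the job is handed in: Heavier knight held still in the fingers, upright within 0.2 rad, axis within 35 mm of the pad's centre, underside 50 to 160 mm above the pad's top; lighter one (under 2.5 N on the tray) stands released and still on a pocket floor, nose within 0.35 rad of the way to the brass end (((horizontal distance between knight_1_mid and pad_top below 0.035 m and height (world z) of knight_1_mid between 0.115 and 0.225 m and angle between knight_1_mid's own z axis and vertical below 0.2 rad and linear speed of knight_1 below 0.03 m/s and contact force between the fingers and knight_1 above 2 N and (x of knight_2_mid in the frame of tray between -0.065 and 0.065 m and y of knight_2_mid in the frame of tray between -0.03 and 0.03 m and z of knight_2_mid in the frame of tray between 0.058 and 0.069 m and angle between knight_2_mid's own z axis and vertical below 0.1 rad and angle between the x axis of knight_2_mid and the x axis of tray, either way round below 0.35 rad and x of tray_mark in the frame of knight_2_mid above 0 m and contact force between knight_2 and the fingers below 0.1 N and linear speed of knight_2 below 0.02 m/s) and contact force between knight_2 and tray between 0.5 and 2.5 N) or (horizontal distance between knight_2_mid and pad_top below 0.035 m and height (world z) of knight_2_mid between 0.115 and 0.225 m and angle between knight_2_mid's own z axis and vertical below 0.2 rad and linear speed of knight_2 below 0.03 m/s and contact force between the fingers and knight_2 above 2 N and (x of knight_1_mid in the frame of tray between -0.065 and 0.065 m and y of knight_1_mid in the frame of tray between -0.03 and 0.03 m and z of knight_1_mid in the frame of tray between 0.058 and 0.069 m and angle between knight_1_mid's own z axis and vertical below 0.1 rad and angle between the x axis of knight_1_mid and the x axis of tray, either way round below 0.35 rad and x of tray_mark in the frame of knight_1_mid above 0 m and contact force between knight_1 and the fingers below 0.1 N and linear speed of knight_1 below 0.02 m/s) and contact force between knight_1 and tray between 0.5 and 2.5 N))); the arm keeps its last pose, push and grip.
It fails at once if a knight is knocked over (angle between any of knight_1_mid, knight_2_mid's own z axis and vertical above 0.6 rad).
It fails at once if a knight is rammed into the tray (over 80 N) (contact force between any of knight_1, knight_2 and tray above 80 N).
It fails at once if a knight is dropped from more than about 2 cm ((contact force between knight_1 and the fingers below 0.05 N and height (world z) of knight_1_mid above 0.079 m and linear speed of knight_1 above 0.2 m/s) or (contact force between knight_2 and the fingers below 0.05 N and height (world z) of knight_2_mid above 0.079 m and linear speed of knight_2 above 0.2 m/s)).
It fails at once if a bystander is moved by more than 20 mm (distance of any of queen, king_crown, spokeshave, template, tin, brass_weight from where it was at the start of the episode above 0.02 m).
It also fails if it takes over 72 s, if anything falls off the work surface, if the arm or the gripper's body presses on something with over 40 N, if the wrist force passes 120 N, or if a joint passes its speed limit or range.

## Working session

There is one attempt and no reset: what is moved stays moved. The work goes in short steps, Python scripts to look and compute and a tool call to move; the robot and the scene stay as the last step left them, time stands still between calls to the robot, and variables do not carry over. Pictures are saved under pics/ and viewed, and the job is handed in when it is done.

Besides the shell and the picture viewer there is one more tool, called after ">>>" as name(argument=value, ...) on one line, values as JSON. jog_arm: Moves the arm, as the interface text tells. Its arguments: {"type":"object","properties":{"targets":{"type":"array"},"newtons":{"type":"number"}},"required":["targets"]}

```bash
mkdir -p pics; ls; cat > h.py <<'E'
import numpy as np, cv2
from workcell import state, cams, job, r
def snap(n,f):
    d=cams.get_image(n); cv2.imwrite('pics/'+f,cv2.cvtColor(d['color'],cv2.COLOR_RGB2BGR)); return d
def ray(d,u,v):
    K=d['K'];E=d['extrinsics'];c=np.linalg.inv(K)@[u,v,1];R=E[:3,:3];t=E[:3,3]
    return -R.T@t, R.T@c
def plane(d,u,v,z):
    o,w=ray(d,u,v); return o+w*(z-o[2])/w[2]
def proj(d,p):
    q=d['extrinsics'][:3,:3]@np.array(p)+d['extrinsics'][:3,3]; q=d['K']@q; return q[:2]/q[2]
E
python3 - <<'E'
from h import *
import pickle
for n in ['scene','top','wrist']:
    d=snap(n,n+'0.png'); pickle.dump(d,open(n+'.pkl','wb')); print(n,d['K'].round(1).tolist(),d['extrinsics'].round(3).tolist())
print(state(), r.pinch_z)
E
```

```text
pics
scene [[432.7, 0.0, 321.9], [0.0, 432.7, 203.2], [0.0, 0.0, 1.0]] [[0.309, 0.951, -0.021, -0.106], [0.629, -0.221, -0.745, -0.314], [-0.713, 0.217, -0.666, 1.612], [0.0, 0.0, 0.0, 1.0]]
top [[465.6, 0.0, 328.5], [0.0, 465.6, 187.6], [0.0, 0.0, 1.0]] [[0.006, -1.0, 0.011, -0.065], [-0.981, -0.008, -0.194, 0.555], [0.194, -0.01, -0.981, 1.429], [0.0, 0.0, 0.0, 1.0]]
wrist [[309.7, 0.0, 315.6], [0.0, 309.7, 197.2], [0.0, 0.0, 1.0]] [[0.323, 0.946, -0.001, -0.5], [0.901, -0.307, 0.307, -0.039], [0.29, -0.1, -0.952, 0.379], [0.0, 0.0, 0.0, 1.0]]
{'t': 0.15, 'joint_pos': array([ 1.24296887e+00,  2.13262011e-01, -3.48536708e-02,  1.32348305e+00,
       -1.83428507e-06,  1.57077920e+00]), 'qd': array([ 0.00070083, -0.00326633,  0.00311857,  0.00048271,  0.00051751,
       -0.00082669]), 'joint_efforts': array([-6.07481106e-04, -6.86403894e+01,  4.87248194e+01,  1.29794810e-02,
       -1.85354670e-04,  2.84240855e-05]), 'ee_pos': array([0.16091917, 0.47315179, 0.23094472]), 'tcp_rot': array([ 2.34340865e-04,  8.13010001e-01,  5.82249584e-01, -3.25652778e-04]), 'ft_force': array([ 0.29560227, -0.42576159, -0.49332181]), 'torque': array([-0.00773875, -0.02683783, -0.00755202]), 'gripper_width': 0.08512681582532881} -0.0187
```

View pics/scene0.png

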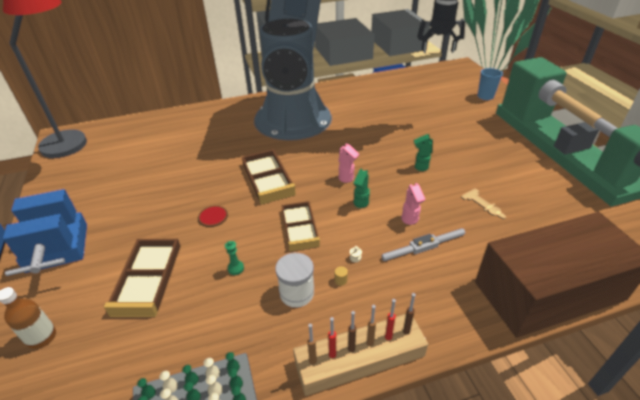

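View pics/top0.png

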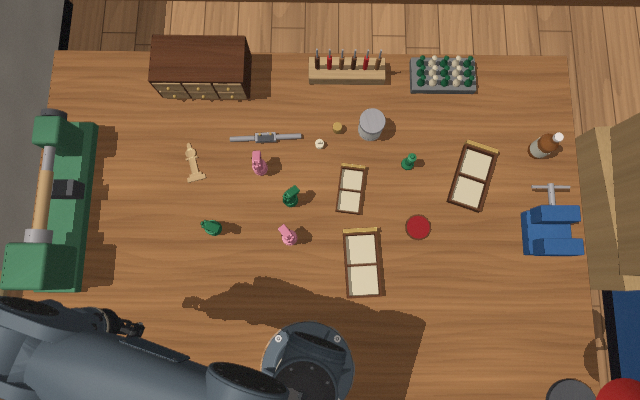

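View pics/wrist0.png

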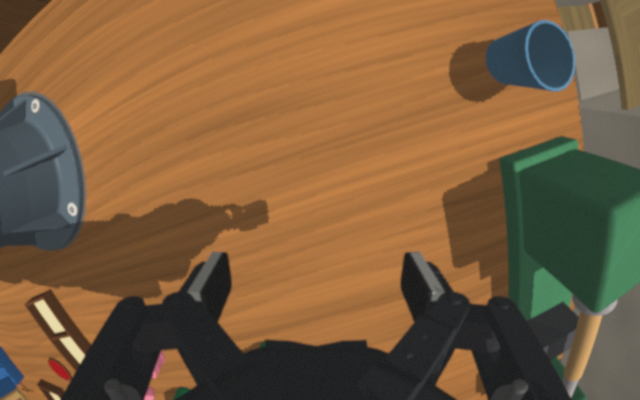

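The three views show the small tray at about (351,189) in the top view. The green knights are at (291,196) and (211,228), and the red pad is at (418,228). I'll zoom in next.

```bash
python3 - <<'E'
import pickle,cv2
t=pickle.load(open('top.pkl','rb'))['color'][:,:,::-1]; s=pickle.load(open('scene.pkl','rb'))['color'][:,:,::-1]
cv2.imwrite('pics/tz.png',cv2.resize(t[150:250,190:310],(720,600),interpolation=cv2.INTER_CUBIC))
cv2.imwrite('pics/sz.png',cv2.resize(s[125:265,270:440],(728,600),interpolation=cv2.INTER_CUBIC))
cv2.imwrite('pics/tz2.png',cv2.resize(t[150:240,325:445],(800,600),interpolation=cv2.INTER_CUBIC))
E
```

```text
(no output)
```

View pics/tz.png

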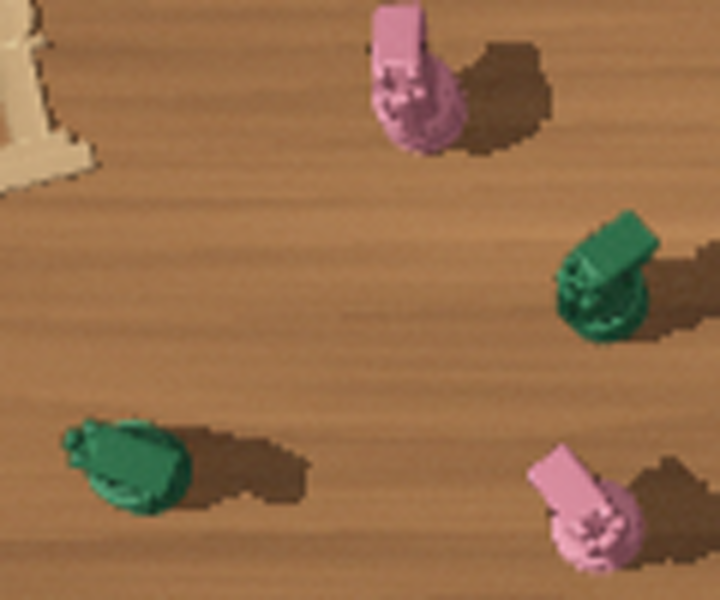

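View pics/sz.png

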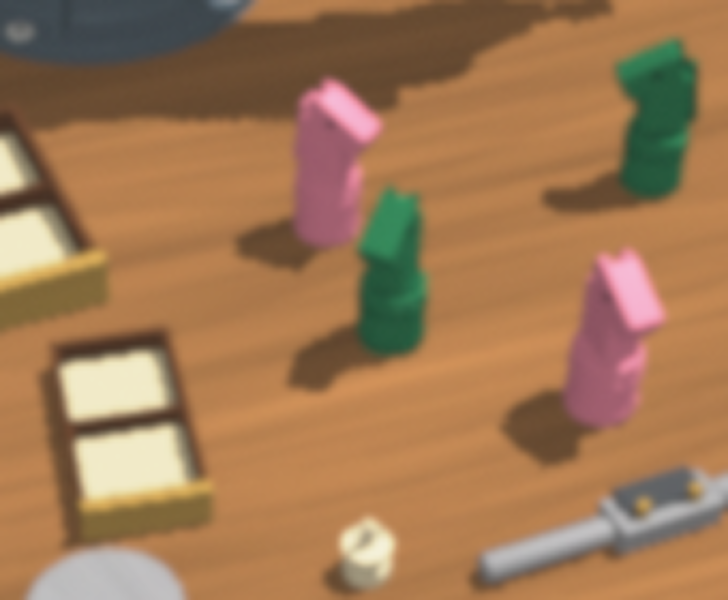

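View pics/tz2.png

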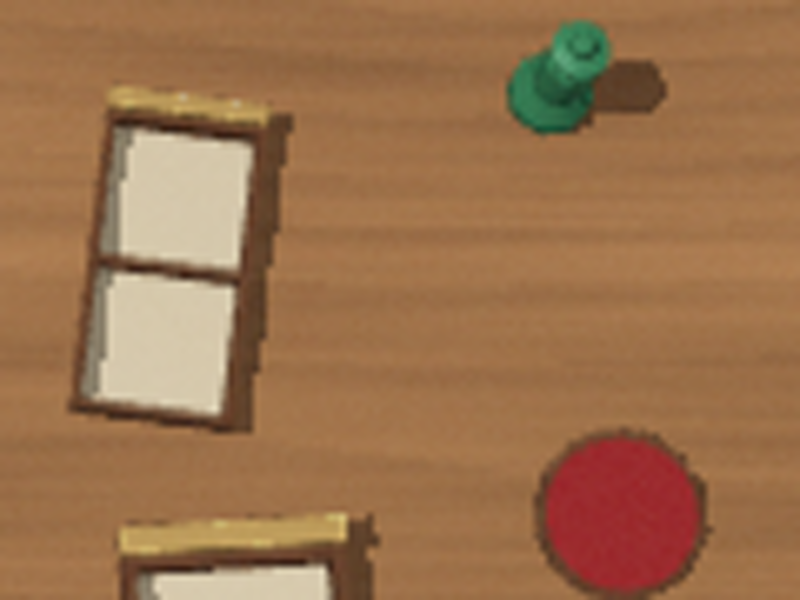

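```bash
python3 - <<'E'
from h import *
import pickle
t=pickle.load(open('top.pkl','rb')); s=pickle.load(open('scene.pkl','rb'))
T=lambda u,v,z: plane(t,325+u/6.667-.5,150+v/6.667-.5,z)[:2]
S=lambda u,v,z: plane(s,270+u/4.282-.5,125+v/4.286-.5,z)[:2]
P=[T(108,88,.028),T(272,104,.028),T(70,410,.022),T(228,430,.022)]
Q=[S(80,508,.028),S(210,485,.028),S(52,345,.022),S(166,330,.022)]
for X in (P,Q):
    print([p.round(4).tolist() for p in X]); 
    print('w',np.linalg.norm(X[0]-X[1]),np.linalg.norm(X[2]-X[3]),'L',np.linalg.norm(X[0]-X[2]),np.linalg.norm(X[1]-X[3]))
    a=(X[0]+X[1])/2; b=(X[2]+X[3])/2; w=a-b
    print('yaw',np.degrees(np.arctan2(w[1],w[0])),'mid',(a+b)/2)
# pockets cream
for d,n,hsv in((t,'t',1),(s,'s',1)):
    h=cv2.cvtColor(d['color'],cv2.COLOR_RGB2HSV)
    m={'red':cv2.inRange(h,(0,170,90),(6,255,255))|cv2.inRange(h,(174,170,90),(180,255,255)),
       'cream':cv2.inRange(h,(15,20,150),(32,90,255)),'green':cv2.inRange(h,(60,100,30),(90,255,255))}
    for k in m:
        nn,l,st,c=cv2.connectedComponentsWithStats(m[k])
        for i in range(1,nn):
            if st[i,4]>60:
                z={'red':.006,'cream':.005,'green':.025}[k]
                print(n,k,st[i].tolist(),c[i].round(1),plane(d,*c[i],z).round(4)[:2])
E
```

```text
[[0.6443, -0.1012], [0.6368, -0.1819], [0.4851, -0.0831], [0.4759, -0.1596]]
w 0.0810411454447977 0.0770110165705343 L 0.16022433859470175 0.16252092336682256
yaw -7.197616228437672 mid [ 0.56052278 -0.1314845 ]
[[0.6299, -0.1824], [0.6373, -0.1034], [0.4765, -0.1618], [0.4872, -0.0864]]
w 0.07932204894243458 0.07608462887778933 L 0.15479238550642918 0.15113997689177358
yaw -7.050729420199279 mid [ 0.55771554 -0.13349462]
t red [407, 216, 23, 22, 402] [417.9 226.7] [ 0.4379 -0.3528]
t red [596, 378, 44, 22, 781] [620. 390.] [-0.0576 -0.9552]
t cream [428, 55, 10, 31, 153] [432.4  70.1] [ 0.9848 -0.4209]
t cream [452, 55, 10, 31, 163] [456.1  70.3] [ 0.9847 -0.5037]
t cream [315, 139, 9, 10, 70] [318.9 143.3] [ 0.7165 -0.0288]
t cream [530, 142, 9, 12, 70] [533.8 148. ] [ 0.7066 -0.7527]
t cream [461, 149, 31, 31, 621] [476.  164.4] [ 0.6481 -0.5542]
t cream [343, 169, 20, 22, 357] [352.2 179.5] [ 0.5933 -0.1401]
t cream [452, 176, 32, 32, 644] [467.9 191.7] [ 0.5552 -0.5221]
t cream [339, 191, 21, 21, 365] [349.5 201. ] [ 0.521 -0.131]
t cream [348, 235, 28, 29, 731] [361.8 248.9] [ 
[... 2501 characters left out ...]
32  1.2691]
s green [517, 59, 47, 22, 574] [540.   68.7] [0.0051 1.0785]
s green [534, 112, 28, 29, 388] [548.  126.3] [0.3901 0.8058]
s green [617, 126, 23, 23, 279] [630.9 134.4] [0.5241 1.0267]
s green [415, 135, 17, 35, 408] [423.2 152. ] [0.3827 0.3315]
s green [573, 147, 29, 25, 414] [588.3 158.1] [0.5849 0.7971]
s green [354, 170, 15, 37, 410] [361.2 189.4] [0.4906 0.0737]
s green [616, 178, 24, 21, 228] [630.6 188.5] [0.7429 0.8009]
s green [226, 242, 17, 32, 283] [233.5 259.3] [ 0.6358 -0.324 ]
s green [227, 353, 18, 47, 401] [234.5 377.6] [ 0.9393 -0.3718]
s green [184, 366, 16, 34, 325] [190.8 384.2] [ 0.9256 -0.4544]
s green [139, 379, 16, 21, 207] [145.9 390.3] [ 0.9101 -0.5378]
```

```bash
cat >> h.py <<'E'
from scipy.spatial.transform import Rotation as Ro
def tool():
    s=state(); q=s['tcp_rot']; return np.array(s['ee_pos']), Ro.from_quat([q[1],q[2],q[3],q[0]]), s
def go(p,yaw,z=None):
    """delta to tool-down pose with tool x at yaw(deg) or +180, nearer one"""
    P,R,s=tool(); best=None
    for k in (0,180):
        a=np.radians(yaw+k); x=np.array([np.cos(a),np.sin(a),0]); zz=np.array([0,0,-1.]); D=Ro.from_matrix(np.c_[x,np.cross(zz,x),zz])
        dr=(R.inv()*D).as_rotvec()
        if best is None or abs(dr).max()<abs(best).max(): best=dr
    sl=R.inv().apply(np.array(p)-P)
    n=max(np.linalg.norm(sl)/.0417,np.linalg.norm(best)/.125)
    print('P',P.round(4),'x-yaw',np.degrees(np.arctan2(R.as_matrix()[1,0],R.as_matrix()[0,0])).round(1),'j6',s['joint_pos'].round(2),'slide',sl.round(4).tolist(),'dr',best.round(4).tolist(),'n',round(n,2),'t',round(s['t'],2))
def wray(d,u,v):
    K=d['K'];E=d['extrinsics'];x=(np.array([u-K[0,2],v-K[1,2]]))/K[0,0];th=np.linalg.norm(x)
    c=np.r_[x/max(th,1e-9)*np.sin(th),np.cos(th)];R=E[:3,:3]; return -R.T@E[:3,3],R.T@c
def wplane(d,u,v,z):
    o,w=wray(d,u,v); return (o+w*(z-o[2])/w[2])[:2]
def wproj(d,p):
    E=d['extrinsics'];q=E[:3,:3]@np.array(p)+E[:3,3];th=np.arctan2(np.linalg.norm(q[:2]),q[2]);return q[:2]/np.linalg.norm(q[:2])*th*d['K'][0,0]+d['K'][:2,2]
E
python3 - <<'E'
from h import *
import pickle
w=pickle.load(open('wrist.pkl','rb'));E=w['extrinsics'];c=-E[:3,:3].T@E[:3,3];P,R,s=tool()
print('cam in tool',R.inv().apply(c-P),'axis',R.inv().apply(E[2,:3]))
print(R.as_matrix().round(3))
t=pickle.load(open('top.pkl','rb'))
print('A',plane(t,190+602/6-.5,150+297/6-.5,.05),'B',plane(t,190+138/6-.5,150+468/6-.5,.05))
go([.515,.06,.25],46); go([.425,.31,.25],-20)
E
```

```text
cam in tool [ 0.00055002 -0.07888716 -0.14177751] axis [-1.09247124e-04  3.06507711e-01  9.51868169e-01]
[[ 0.322  0.947 -0.   ]
 [ 0.947 -0.322 -0.001]
 [-0.001  0.    -1.   ]]
A [0.5184455  0.06123384 0.05      ] B [0.42600034 0.30150803 0.05      ]
P [0.1609 0.4732 0.2309] x-yaw 71.2 j6 [ 1.24  0.21 -0.03  1.32 -0.    1.57] slide [-0.2772, 0.4682, -0.0188] dr [0.0002, 0.0008, 0.4401] n 13.06 t 0.15
P [0.1609 0.4732 0.2309] x-yaw 71.2 j6 [ 1.24  0.21 -0.03  1.32 -0.    1.57] slide [-0.0695, 0.3025, -0.019] dr [-0.0006, 0.0006, -1.5495] n 12.4 t 0.15
```

```bash
cat >> h.py <<'E'
import json
def rows(p,yaw,n,flip=None):
    P,R,s=tool(); best=None
    for k in (0,180):
        if flip is not None and k!=flip: continue
        a=np.radians(yaw+k); x=np.array([np.cos(a),np.sin(a),0]); zz=np.array([0,0,-1.]); D=Ro.from_matrix(np.c_[x,np.cross(zz,x),zz])
        dr=(R.inv()*D).as_rotvec()
        if best is None or abs(dr).max()<abs(best).max(): best=dr
    out=[]
    for i in range(n):
        Ri=R*Ro.from_rotvec(best*i/n)
        out.append((Ri.inv().apply(np.array(p)-P)/n).round(4).tolist())
    for o in out: print(o)
    print('dr each',(best/n).round(4).tolist(), 'P',P.round(4),'j',s['joint_pos'].round(2),'t',round(s['t'],2),'F',s['ft_force'].round(2),'w',round(s['gripper_width'],4))
E
python3 - <<'E'
from h import *
rows([.425,.302,.25],-22,14,0)
E
```

```text
[-0.0055, 0.0218, -0.0014]
[-0.0029, 0.0223, -0.0014]
[-0.0003, 0.0225, -0.0014]
[0.0023, 0.0224, -0.0014]
[0.0049, 0.0219, -0.0014]
[0.0074, 0.0212, -0.0014]
[0.0098, 0.0202, -0.0014]
[0.0121, 0.019, -0.0014]
[0.0142, 0.0174, -0.0014]
[0.0161, 0.0157, -0.0014]
[0.0178, 0.0137, -0.0014]
[0.0193, 0.0116, -0.0014]
[0.0205, 0.0092, -0.0014]
[0.0214, 0.0068, -0.0014]
dr each [0.0, 0.0, 0.1162] P [0.1609 0.4732 0.2309] j [ 1.24  0.21 -0.03  1.32 -0.    1.57] t 0.15 F [ 0.3  -0.43 -0.49] w 0.0851
```

>>> jog_arm(targets=[{"slide": [-0.005, 0.022, -0.0015], "dr": [0, 0, 0.116], "gripper": 100}, {"slide": [-0.003, 0.022, -0.0015], "dr": [0, 0, 0.116], "gripper": 100}, {"slide": [0, 0.0225, -0.0015], "dr": [0, 0, 0.116], "gripper": 100}, {"slide": [0.0025, 0.0225, -0.0015], "dr": [0, 0, 0.116], "gripper": 100}, {"slide": [0.005, 0.022, -0.0015], "dr": [0, 0, 0.116], "gripper": 100}, {"slide": [0.0075, 0.021, -0.0015], "dr": [0, 0, 0.116], "gripper": 100}, {"slide": [0.01, 0.02, -0.0015], "dr": [0, 0, 0.116], "gripper": 100}, {"slide": [0.012, 0.019, -0.0015], "dr": [0, 0, 0.116], "gripper": 100}, {"slide": [0.014, 0.0175, -0.0015], "dr": [0, 0, 0.116], "gripper": 100}])

```text
t: 0.9
ee_pos: [0.3328, 0.3583, 0.2426]
tcp_rot: [0.002, 0.997, 0.081, -0.002]
ft_force: [-0.2, 0.0, 0.3]
gripper_width: 0.0853
```

```bash
python3 - <<'E'
from h import *
rows([.425,.302,.25],-22,7,0)
E
```

```text
[0.0117, 0.0101, -0.0011]
[0.0124, 0.0091, -0.0011]
[0.0131, 0.0081, -0.0011]
[0.0137, 0.0071, -0.0011]
[0.0142, 0.006, -0.0011]
[0.0146, 0.0049, -0.0011]
[0.015, 0.0037, -0.0011]
dr each [0.0007, 0.0004, 0.0779] P [0.3328 0.3583 0.2426] j [ 0.82  0.19 -0.03  1.35 -0.    2.23] t 0.9 F [-0.18  0.04  0.31] w 0.0853
```

>>> jog_arm(targets=[{"slide": [0.0145, 0.0125, -0.0015], "dr": [0, 0, 0.1], "gripper": 100}, {"slide": [0.016, 0.011, -0.0015], "dr": [0, 0, 0.1], "gripper": 100}, {"slide": [0.017, 0.009, -0.0015], "dr": [0, 0, 0.1], "gripper": 100}, {"slide": [0.018, 0.007, -0.0015], "dr": [0, 0, 0.1], "gripper": 100}, {"slide": [0.019, 0.005, -0.0015], "dr": [0, 0, 0.1], "gripper": 100}, {"slide": [0.004, 0.001, 0], "dr": [0, 0, 0.03], "gripper": 100}, {"slide": [0, 0, 0], "dr": [0, 0, 0], "gripper": 100}])

```text
t: 1.48
ee_pos: [0.4261, 0.2999, 0.2491]
tcp_rot: [0.004, 0.979, -0.203, -0.002]
ft_force: [-0.3, 0.2, 0.6]
gripper_width: 0.0849
```

```bash
python3 - <<'E'
from h import *
import pickle
d=snap('wrist','w1.png'); pickle.dump(d,open('w1.pkl','wb'))
go([.425,.302,.25],-22)
E
```

```text
P [0.4258 0.3002 0.249 ] x-yaw -23.3 j6 [ 0.62  0.26  0.07  1.39 -0.    2.59] slide [-0.0014, -0.0014, -0.001] dr [0.0081, 0.0022, -0.0224] n 0.19 t 1.53
```

View pics/w1.png

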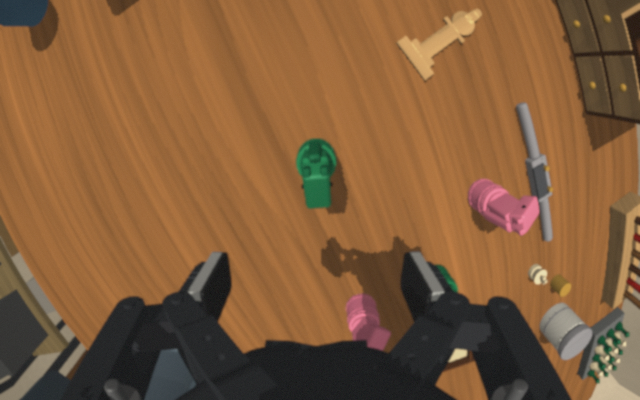

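```bash
cat >> h.py <<'E'
def crop(d,x0,y0,w,h,f,fn):
    c=cv2.resize(d['color'][y0:y0+h,x0:x0+w,::-1],(int(w*f),int(h*f)),interpolation=cv2.INTER_CUBIC); cv2.imwrite('pics/'+fn,c)
E
python3 - <<'E'
from h import *
import pickle
d=pickle.load(open('w1.pkl','rb')); crop(d,285,130,70,90,6.6667,'w1z.png')
E
```

```text
(no output)
```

View pics/w1z.png

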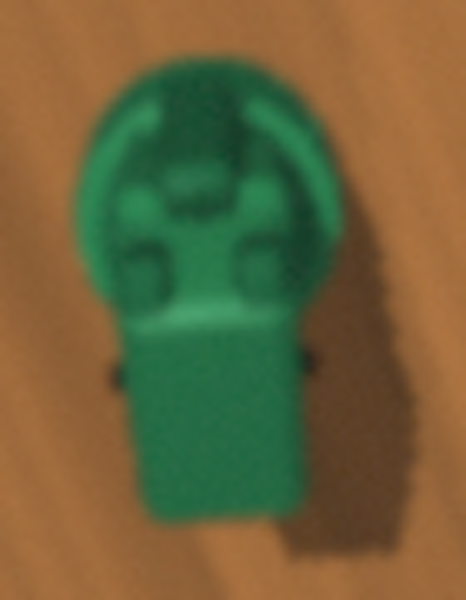

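```bash
python3 - <<'E'
from h import *
import pickle
d=pickle.load(open('w1.pkl','rb')); W=lambda u,v,z: wplane(d,285+u/6.6667-.5,130+v/6.6667-.5,z)
for z in(.04,.05): print(W(210,190,z), np.linalg.norm(W(77,190,z)-W(343,190,z)))
for a,b,z in(((150,520),(300,515),.085),((128,325),(300,318),.11)):
    e=W(*b,z)-W(*a,z); print(np.linalg.norm(e),np.degrees(np.arctan2(e[1],e[0])), (W(*b,z)+W(*a,z))/2)
E
```

```text
[0.43049268 0.31106253] 0.04590817216409863
[0.43126965 0.31284649] 0.044597446603127124
0.023634632286530854 -21.398077803523584 [0.41535166 0.27015677]
0.024150572162441673 -21.01121341603339 [0.42897572 0.30610561]
```

```bash
python3 - <<'E'
from h import *
go([.430,.310,.058],-21)
E
```

```text
P [0.4258 0.3002 0.249 ] x-yaw -23.3 j6 [ 0.62  0.26  0.07  1.39 -0.    2.59] slide [0.0004, -0.0123, 0.1909] dr [0.0081, 0.0022, -0.0398] n 4.59 t 1.53
```

>>> jog_arm(targets=[{"slide": [0, -0.006, 0.03], "dr": [0.008, 0.002, -0.04], "gripper": 100}, {"slide": [0, -0.006, 0.03], "dr": [0, 0, 0], "gripper": 100}, {"slide": [0, 0, 0.03], "dr": [0, 0, 0], "gripper": 100}, {"slide": [0, 0, 0], "dr": [0, 0, 0], "gripper": 100}])

```text
t: 1.87
ee_pos: [0.4294, 0.3131, 0.1573]
tcp_rot: [-0.002, 0.984, -0.177, 0.001]
ft_force: [-0.6, -0.5, -0.9]
gripper_width: 0.0851
```

```bash
python3 - <<'E'
from h import *
import pickle
go([.430,.310,.058],-21)
d=snap('wrist','w2.png'); pickle.dump(d,open('w2.pkl','wb'))
E
```

```text
P [0.4294 0.3131 0.1573] x-yaw -20.4 j6 [ 0.63  0.3  -0.11  1.16  0.    2.56] slide [0.0015, 0.0031, 0.0993] dr [-0.0035, -0.0014, 0.0105] n 2.38 t 1.87
```

View pics/w2.png

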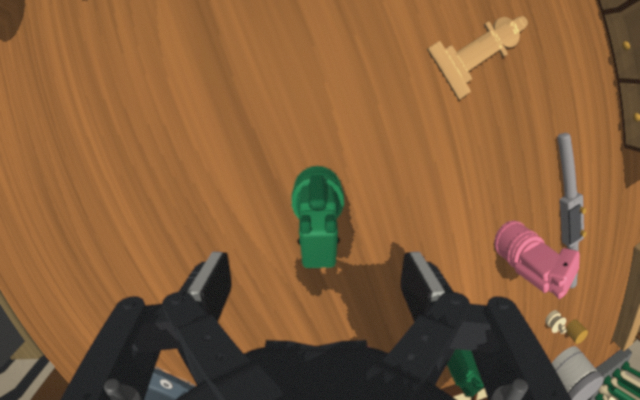

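The knight sits midway between the jaws, at column 319, and is aligned with them. Descending.

>>> jog_arm(targets=[{"slide": [0.0015, 0.003, 0.025], "dr": [-0.003, -0.001, 0.01], "gripper": 100}, {"slide": [0, 0, 0.025], "dr": [0, 0, 0], "gripper": 100}, {"slide": [0, 0, 0.025], "dr": [0, 0, 0], "gripper": 100}, {"slide": [0, 0, 0.02], "dr": [0, 0, 0], "gripper": 100}, {"slide": [0, 0, 0], "dr": [0, 0, 0], "gripper": 100}])

```text
t: 2.33
ee_pos: [0.4336, 0.3152, 0.0726]
tcp_rot: [-0.005, 0.984, -0.179, 0.005]
ft_force: [-1.1, -1.4, 0.2]
gripper_width: 0.0855
```

```bash
python3 - <<'E'
from h import *
import pickle
go([.430,.310,.058],-21)
d=snap('wrist','w3.png'); pickle.dump(d,open('w3.pkl','wb')); print(d['extrinsics'][3])
s=snap('scene','s3.png'); crop(s,370,90,110,90,7,'s3.png')
E
```

```text
P [0.4336 0.3152 0.0726] x-yaw -20.6 j6 [ 0.63  0.36 -0.25  0.95  0.    2.56] slide [-0.0016, 0.0063, 0.0145] dr [-0.012, -0.0076, 0.0072] n 0.38 t 2.33
[0. 0. 0. 1.]
```

View pics/w3.png

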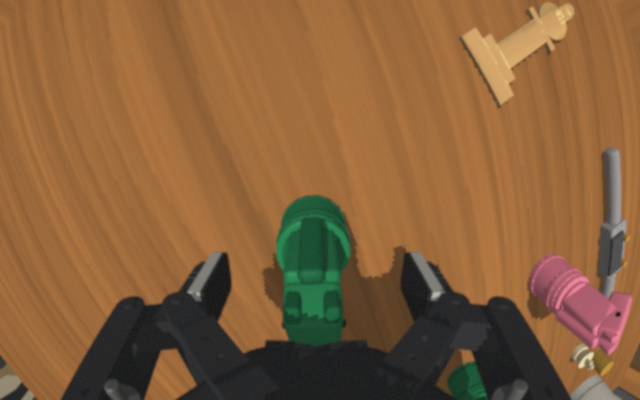

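View pics/s3.png

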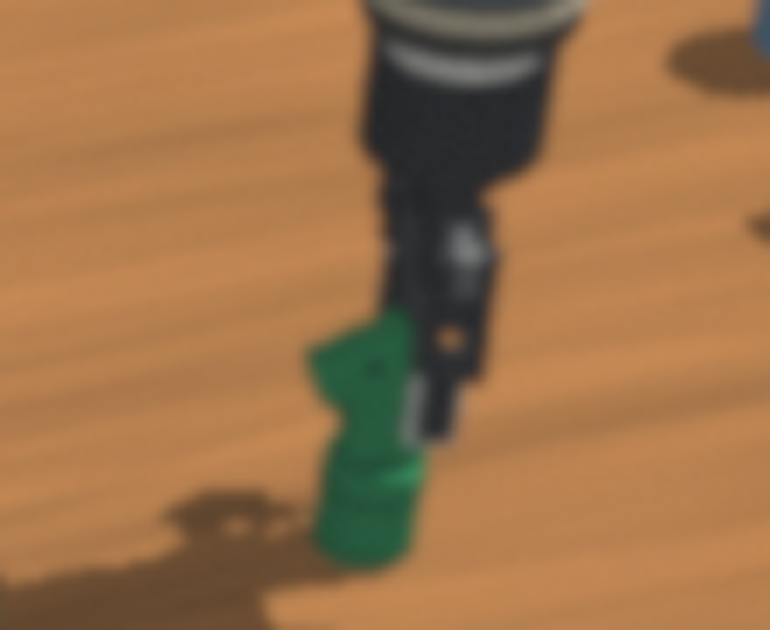

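The fingers are about 6 mm too far to the knight's rear and 14 mm too high, which agrees with the pose numbers. I'll correct this and close.

>>> jog_arm(targets=[{"slide": [-0.0015, 0.0065, 0.0], "dr": [-0.012, -0.007, 0.007], "gripper": 100}, {"slide": [0, 0, 0.012], "dr": [0, 0, 0], "gripper": 100}, {"slide": [0, 0, 0.002], "dr": [0, 0, 0], "gripper": 100}])

```text
t: 2.68
ee_pos: [0.4335, 0.3123, 0.0681]
tcp_rot: [-0.003, 0.983, -0.182, 0.004]
ft_force: [-0.3, -0.6, -0.0]
gripper_width: 0.0855
```

```bash
python3 - <<'E'
from h import *
go([.430,.310,.058],-21)
E
```

```text
P [0.4335 0.3123 0.0681] x-yaw -21.0 j6 [ 0.62  0.36 -0.26  0.94 -0.    2.56] slide [-0.0025, 0.0035, 0.01] dr [-0.0079, -0.006, 0.0001] n 0.26 t 2.68
```

>>> jog_arm(targets=[{"slide": [-0.003, 0.005, 0.008], "dr": [-0.008, -0.006, 0.0], "gripper": 100}, {"slide": [-0.001, 0.002, 0.006], "dr": [0, 0, 0], "gripper": 100}, {"slide": [0, 0, 0], "dr": [0, 0, 0], "gripper": 100}])

```text
t: 2.93
ee_pos: [0.4281, 0.3075, 0.0564]
tcp_rot: [-0.001, 0.983, -0.182, 0.001]
ft_force: [-0.7, -0.1, -0.6]
gripper_width: 0.0854
```

```bash
python3 - <<'E'
from h import *
go([.430,.310,.058],-21)
E
```

```text
P [0.4281 0.3075 0.0564] x-yaw -21.0 j6 [ 0.62  0.36 -0.29  0.92 -0.    2.56] slide [0.0009, -0.0031, -0.0016] dr [-0.0018, -0.0012, -0.0002] n 0.09 t 2.93
```

Good. Close gently.

>>> jog_arm(targets=[{"slide": [0.001, -0.002, -0.001], "dr": [0, 0, 0], "gripper": 60}, {"slide": [0, 0, 0], "dr": [0, 0, 0], "gripper": 25}, {"slide": [0, 0, 0], "dr": [0, 0, 0], "gripper": 15}, {"slide": [0, 0, 0], "dr": [0, 0, 0], "gripper": 0}, {"slide": [0, 0, 0], "dr": [0, 0, 0], "gripper": 0}, {"slide": [0, 0, 0], "dr": [0, 0, 0], "gripper": 0}], newtons=30)

```text
t: 3.43
ee_pos: [0.4302, 0.3092, 0.0587]
tcp_rot: [-0.001, 0.983, -0.182, 0.001]
ft_force: [0.1, -0.5, -2.5]
gripper_width: 0.0257
```

>>> jog_arm(targets=[{"slide": [0, 0, 0], "dr": [0, 0, 0], "gripper": 0}, {"slide": [0, 0, 0], "dr": [0, 0, 0], "gripper": 0}, {"slide": [0, 0, 0], "dr": [0, 0, 0], "gripper": 0}, {"slide": [0, 0, 0], "dr": [0, 0, 0], "gripper": 0}])

```text
t: 3.77
ee_pos: [0.4301, 0.3093, 0.0587]
tcp_rot: [-0.001, 0.983, -0.182, 0.001]
ft_force: [-0.7, -0.6, 0.5]
gripper_width: 0.026
```

```bash
python3 - <<'E'
from h import *
go([.430,.310,.058],-21); s=state(); print(s['ft_force'],s['torque'],s['joint_efforts'],s['gripper_width'])
d=snap('wrist','w4.png')
s=snap('scene','s4.png'); crop(s,370,90,110,90,7,'s4.png')
E
```

```text
P [0.4301 0.3093 0.0587] x-yaw -21.0 j6 [ 0.62  0.37 -0.28  0.92 -0.    2.56] slide [-0.0004, -0.0006, 0.0007] dr [-0.0023, -0.0016, -0.0002] n 0.02 t 3.77
[-0.65808167 -0.5584528   0.50188982] [-0.0859936  -0.04722197 -0.00282298] [-3.63125559e-02 -7.73624825e+01  4.35477769e+01 -4.46472201e-03
  2.73944659e-02 -3.58562800e-03] 0.02598230904119579
```

View pics/s4.png

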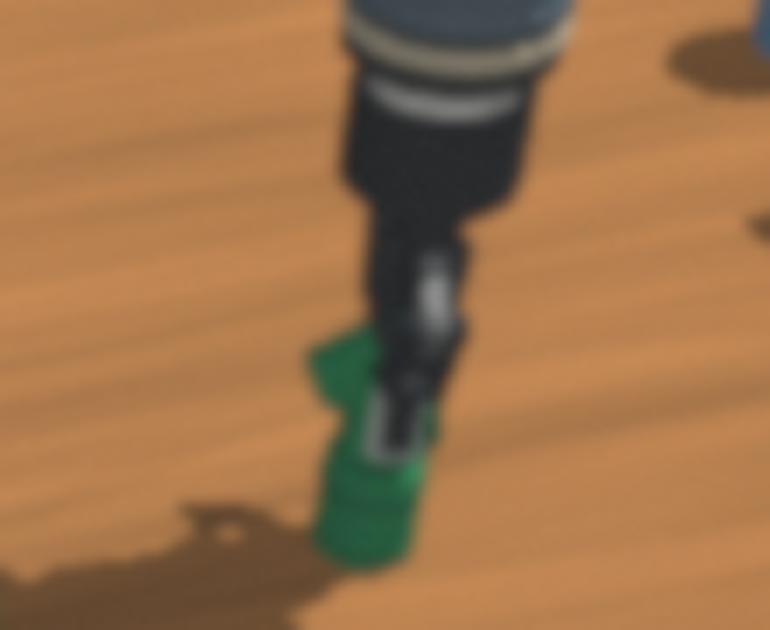

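The pads are centred on the neck and the width reads 26 mm. I'll lift it and weigh.

>>> jog_arm(targets=[{"slide": [0, 0, 0], "dr": [0, 0, 0], "gripper": 0}, {"slide": [0, 0, -0.01], "dr": [0, 0, 0], "gripper": 0}, {"slide": [0, 0, -0.02], "dr": [0, 0, 0], "gripper": 0}, {"slide": [0, 0, -0.025], "dr": [0, 0, 0], "gripper": 0}, {"slide": [0, 0, -0.025], "dr": [0, 0, 0], "gripper": 0}, {"slide": [0, 0, -0.025], "dr": [0, 0, 0], "gripper": 0}, {"slide": [0, 0, -0.01], "dr": [0, 0, 0], "gripper": 0}, {"slide": [0, 0, 0], "dr": [0, 0, 0], "gripper": 0}, {"slide": [0, 0, 0], "dr": [0, 0, 0], "gripper": 0}, {"slide": [0, 0, 0], "dr": [0, 0, 0], "gripper": 0}], newtons=45)

```text
t: 4.7
ee_pos: [0.4275, 0.3074, 0.1808]
tcp_rot: [0.001, 0.983, -0.182, -0.001]
ft_force: [-0.5, -0.3, -4.4]
gripper_width: 0.0258
```

```bash
python3 - <<'E'
from h import *
for i in range(4):
    d=snap('wrist','w5.png'); s=state(); print(s['t'],s['ee_pos'].round(4),s['ft_force'].round(2),s['torque'].round(3),s['gripper_width'])
s=snap('scene','s5.png'); crop(s,370,90,110,90,7,'s5.png')
E
```

```text
4.75 [0.4273 0.3072 0.1804] [-0.5  -0.34 -2.96] [ 0.041 -0.051 -0.043] 0.025813292819617823
4.8 [0.4271 0.3071 0.1802] [ 0.22  0.64 -3.79] [ 0.016  0.034 -0.017] 0.025282602904429737
4.85 [0.4271 0.3071 0.1801] [ 0.11 -0.32 -3.26] [0.055 0.013 0.046] 0.02537684967570803
4.9 [0.4271 0.3071 0.1801] [-0.48  0.44 -3.62] [ 0.01  -0.025  0.006] 0.025499085876027103
```

View pics/s5.png

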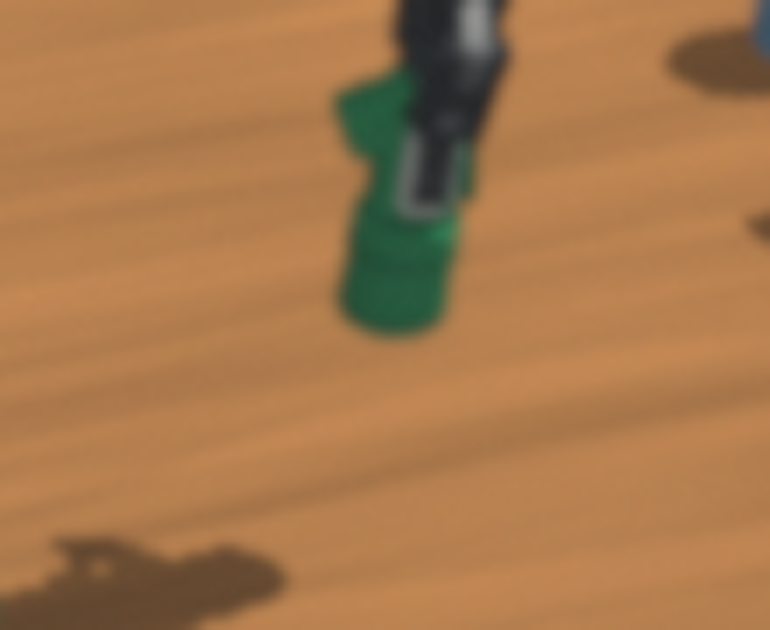

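View pics/w5.png

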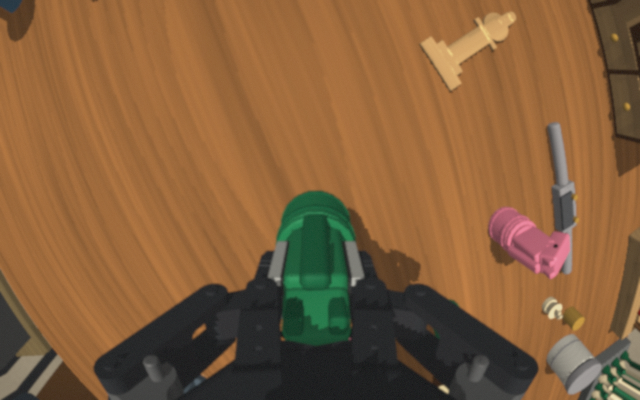

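The knight hangs upright and weighs about 3.5 N, so it's probably the heavy one. I'll carry it high to the front pocket.

```bash
python3 - <<'E'
from h import *
rows([.590,-.1365,.235],83,20,0)
E
```

```text
[0.0155, 0.0178, -0.0027]
[0.0139, 0.0191, -0.0027]
[0.0121, 0.0203, -0.0027]
[0.0102, 0.0213, -0.0027]
[0.0082, 0.0222, -0.0027]
[0.0062, 0.0228, -0.0027]
[0.0041, 0.0233, -0.0027]
[0.002, 0.0236, -0.0027]
[-0.0002, 0.0236, -0.0027]
[-0.0023, 0.0235, -0.0027]
[-0.0044, 0.0232, -0.0027]
[-0.0065, 0.0227, -0.0027]
[-0.0086, 0.022, -0.0027]
[-0.0105, 0.0212, -0.0027]
[-0.0124, 0.0201, -0.0027]
[-0.0142, 0.0189, -0.0027]
[-0.0158, 0.0175, -0.0027]
[-0.0174, 0.016, -0.0027]
[-0.0187, 0.0144, -0.0027]
[-0.02, 0.0126, -0.0027]
dr each [0.0, 0.0002, -0.0908] P [0.4272 0.3072 0.1802] j [ 0.62  0.28 -0.07  1.22  0.    2.56] t 4.95 F [ 0.57 -0.07 -3.66] w 0.0256
```

>>> jog_arm(targets=[{"slide": [0.008, 0.009, -0.012], "dr": [0, 0, -0.05], "gripper": 0}, {"slide": [0.0145, 0.0185, -0.012], "dr": [0, 0, -0.09], "gripper": 0}, {"slide": [0.012, 0.02, -0.012], "dr": [0, 0, -0.09], "gripper": 0}, {"slide": [0.01, 0.0215, -0.012], "dr": [0, 0, -0.09], "gripper": 0}, {"slide": [0.008, 0.022, -0.006], "dr": [0, 0, -0.09], "gripper": 0}, {"slide": [0.006, 0.023, 0], "dr": [0, 0, -0.09], "gripper": 0}, {"slide": [0.004, 0.0235, 0], "dr": [0, 0, -0.09], "gripper": 0}, {"slide": [0.002, 0.0235, 0], "dr": [0, 0, -0.09], "gripper": 0}, {"slide": [0, 0.0235, 0], "dr": [0, 0, -0.09], "gripper": 0}])

```text
t: 5.7
ee_pos: [0.491, 0.1121, 0.2324]
tcp_rot: [0.001, 0.976, 0.22, -0.005]
ft_force: [-0.4, 0.1, -3.7]
gripper_width: 0.026
```

```bash
python3 - <<'E'
from h import *
rows([.590,-.1365,.235],83,12,0)
E
```

```text
[-0.0014, 0.0223, -0.0002]
[-0.0033, 0.0221, -0.0002]
[-0.0051, 0.0217, -0.0002]
[-0.0069, 0.0212, -0.0002]
[-0.0087, 0.0205, -0.0002]
[-0.0104, 0.0198, -0.0002]
[-0.012, 0.0188, -0.0002]
[-0.0135, 0.0177, -0.0002]
[-0.0149, 0.0166, -0.0002]
[-0.0163, 0.0152, -0.0002]
[-0.0175, 0.0138, -0.0002]
[-0.0186, 0.0123, -0.0002]
dr each [-0.0004, 0.0008, -0.0838] P [0.491  0.1121 0.2324] j [ 0.23  0.23 -0.01  1.34 -0.    1.35] t 5.7 F [-0.37  0.13 -3.66] w 0.026
```

>>> jog_arm(targets=[{"slide": [-0.0015, 0.0225, 0], "dr": [0, 0, -0.084], "gripper": 0}, {"slide": [-0.0035, 0.022, 0], "dr": [0, 0, -0.084], "gripper": 0}, {"slide": [-0.005, 0.0215, 0], "dr": [0, 0, -0.084], "gripper": 0}, {"slide": [-0.007, 0.021, 0], "dr": [0, 0, -0.084], "gripper": 0}, {"slide": [-0.0085, 0.0205, 0], "dr": [0, 0, -0.084], "gripper": 0}, {"slide": [-0.0105, 0.02, 0], "dr": [0, 0, -0.084], "gripper": 0}, {"slide": [-0.012, 0.019, 0], "dr": [0, 0, -0.084], "gripper": 0}, {"slide": [-0.0135, 0.0175, 0], "dr": [0, 0, -0.084], "gripper": 0}, {"slide": [-0.015, 0.0165, 0], "dr": [0, 0, -0.084], "gripper": 0}])

```text
t: 6.45
ee_pos: [0.5689, -0.0839, 0.228]
tcp_rot: [-0.003, 0.814, 0.58, -0.008]
ft_force: [0.3, 0.5, -2.6]
gripper_width: 0.026
```

```bash
python3 - <<'E'
from h import *
rows([.590,-.1365,.235],83,4,0)
E
```

```text
[-0.0107, 0.0093, -0.0018]
[-0.0112, 0.0087, -0.0018]
[-0.0116, 0.0081, -0.0017]
[-0.012, 0.0075, -0.0017]
dr each [-0.0038, 0.0021, -0.0527] P [ 0.5689 -0.0839  0.228 ] j [-0.14  0.39  0.2   1.39 -0.01  0.19] t 6.45 F [ 0.29  0.52 -2.55] w 0.026
```

>>> jog_arm(targets=[{"slide": [-0.0105, 0.0095, -0.002], "dr": [-0.004, 0.002, -0.053], "gripper": 0}, {"slide": [-0.011, 0.0085, -0.002], "dr": [-0.004, 0.002, -0.053], "gripper": 0}, {"slide": [-0.0115, 0.008, -0.002], "dr": [-0.004, 0.002, -0.053], "gripper": 0}, {"slide": [-0.006, 0.004, -0.002], "dr": [-0.004, 0.002, -0.03], "gripper": 0}, {"slide": [0, 0, 0], "dr": [0, 0, 0], "gripper": 0}])

```text
t: 6.87
ee_pos: [0.5887, -0.1361, 0.2319]
tcp_rot: [-0.002, 0.752, 0.659, -0.002]
ft_force: [-0.9, -0.1, -4.3]
gripper_width: 0.0256
```

```bash
python3 - <<'E'
from h import *
import pickle
go([.590,-.1365,.235],83)
d=snap('wrist','w6.png');pickle.dump(d,open('w6.pkl','wb'))
E
```

```text
P [ 0.5887 -0.1361  0.2319] x-yaw 82.4 j6 [-0.23  0.44  0.29  1.42 -0.   -0.09] slide [-0.0003, 0.0013, -0.0031] dr [-0.0047, 0.0006, -0.0101] n 0.09 t 6.87
```

View pics/w6.png

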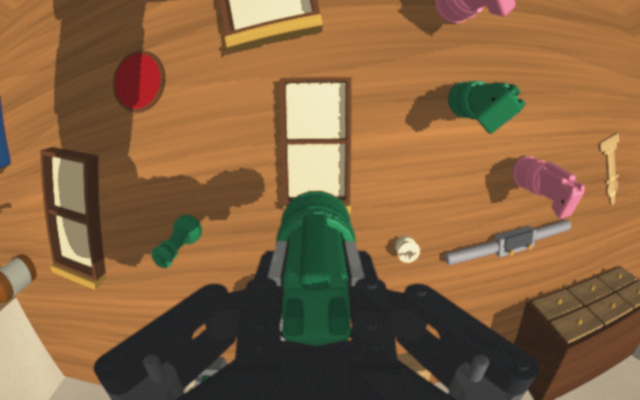

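```bash
python3 - <<'E'
from h import *
import pickle
d=pickle.load(open('w6.pkl','rb')); crop(d,260,65,105,150,4,'w6z.png')
E
```

```text
(no output)
```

View pics/w6z.png

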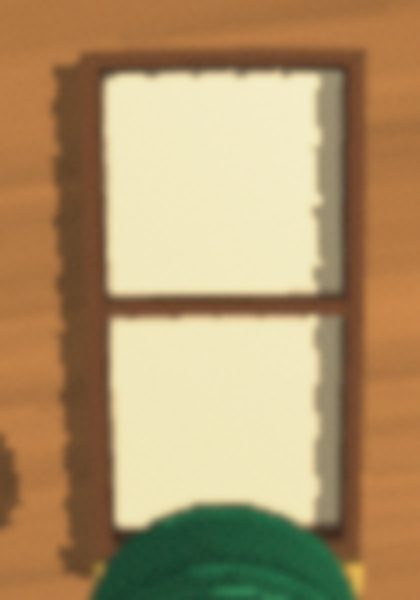

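```bash
python3 - <<'E'
from h import *
import pickle
d=pickle.load(open('w6.pkl','rb')); W=lambda u,v,z=.022: wplane(d,260+u/4-.5,65+v/4-.5,z)
a,b,c,e=W(85,52),W(366,52),W(93,565),W(358,560)
print(a,b,c,e,np.linalg.norm(a-b),np.linalg.norm(c-e),np.linalg.norm(a-c),np.linalg.norm(b-e))
m=(c+e)/2-(a+b)/2; print(np.degrees(np.arctan2(m[1],m[0])),(a+b+c+e)/4)
l=(W(106,303)+W(345,305))/2; print('div',l)
E
```

```text
[ 0.47785821 -0.15996027] [ 0.48825705 -0.08219048] [ 0.62750304 -0.18076955] [ 0.63652419 -0.10127852] 0.0784619445837439 0.08000128255191619 0.15108474527438354 0.14949079194687556
-7.6278470175002475 [ 0.55753562 -0.13104971]
div [ 0.55469905 -0.13065629]
```

```bash
python3 - <<'E'
from h import *
go([.5915,-.136,.0637],82.5)
E
```

```text
P [ 0.5884 -0.1355  0.2316] x-yaw 82.3 j6 [-0.23  0.44  0.28  1.42 -0.   -0.09] slide [-0.0, 0.0041, 0.1679] dr [-0.0054, 0.0006, -0.0031] n 4.03 t 6.92
```

>>> jog_arm(targets=[{"slide": [0, 0.003, 0.02], "dr": [-0.004, 0, 0], "gripper": 0}, {"slide": [0, 0, 0.03], "dr": [0, 0, 0], "gripper": 0}, {"slide": [0, 0, 0.025], "dr": [0, 0, 0], "gripper": 0}, {"slide": [0, 0, 0.01], "dr": [0, 0, 0], "gripper": 0}, {"slide": [0, 0, 0], "dr": [0, 0, 0], "gripper": 0}])

```text
t: 7.33
ee_pos: [0.5903, -0.133, 0.1425]
tcp_rot: [-0.001, 0.755, 0.656, -0.001]
ft_force: [0.3, -0.2, -3.5]
gripper_width: 0.0255
```

```bash
python3 - <<'E'
from h import *
go([.5915,-.136,.0637],82.5)
E
```

```text
P [ 0.5903 -0.133   0.1425] x-yaw 82.0 j6 [-0.22  0.46  0.09  1.2  -0.   -0.08] slide [-0.0028, 0.0017, 0.0788] dr [-0.0018, 0.0002, -0.0091] n 1.89 t 7.33
```

>>> jog_arm(targets=[{"slide": [-0.003, 0.002, 0.015], "dr": [0, 0, -0.01], "gripper": 0}, {"slide": [-0.001, 0, 0.02], "dr": [0, 0, 0], "gripper": 0}, {"slide": [0, 0, 0.01], "dr": [0, 0, 0], "gripper": 0}, {"slide": [0, 0, 0.0], "dr": [0, 0, 0], "gripper": 0}])

```text
t: 7.67
ee_pos: [0.5914, -0.1348, 0.0975]
tcp_rot: [-0.001, 0.752, 0.659, -0.001]
ft_force: [-0.7, 0.0, -3.1]
gripper_width: 0.0257
```

```bash
python3 - <<'E'
from h import *
go([.5915,-.136,.0637],82.5)
E
```

```text
P [ 0.5914 -0.1348  0.0975] x-yaw 82.5 j6 [-0.22  0.49  0.01  1.1  -0.   -0.09] slide [-0.0012, 0.0004, 0.0338] dr [-0.002, -0.0001, -0.0004] n 0.81 t 7.67
```

>>> jog_arm(targets=[{"slide": [-0.001, 0, 0.01], "dr": [0, 0, 0], "gripper": 0}, {"slide": [0, 0, 0.01], "dr": [0, 0, 0], "gripper": 0}, {"slide": [0, 0, 0.006], "dr": [0, 0, 0], "gripper": 0}, {"slide": [0, 0, 0.0], "dr": [0, 0, 0], "gripper": 0}])

```text
t: 8.0
ee_pos: [0.5924, -0.1353, 0.072]
tcp_rot: [0.0, 0.752, 0.659, 0.0]
ft_force: [-0.8, 0.2, -4.1]
gripper_width: 0.0257
```

```bash
python3 - <<'E'
from h import *
go([.5915,-.136,.0637],82.5)
s=snap('scene','s7.png'); crop(s,260,160,100,110,6,'s7.png')
E
```

```text
P [ 0.5924 -0.1353  0.072 ] x-yaw 82.4 j6 [-0.22  0.5  -0.03  1.04 -0.   -0.09] slide [-0.0008, -0.0008, 0.0083] dr [0.0007, 0.0001, -0.0009] n 0.2 t 8.0
```

View pics/s7.png

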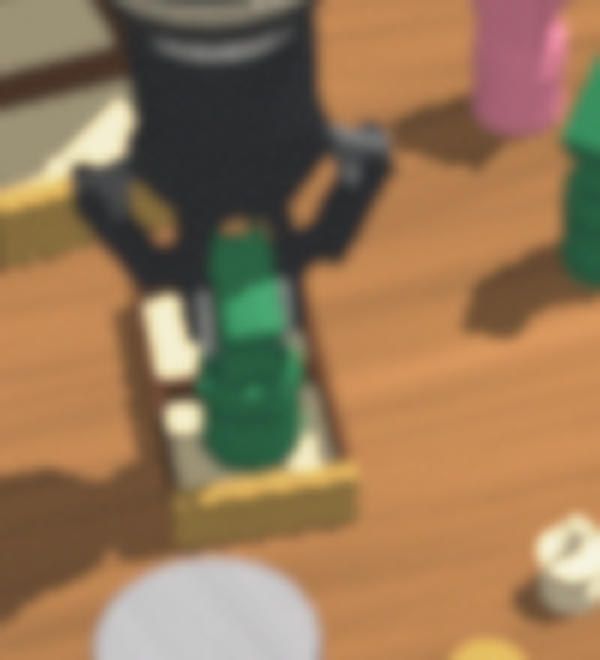

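The knight is inside the front pocket with its nose to the brass. Lowering the last 8 mm.

>>> jog_arm(targets=[{"slide": [0, 0, 0.004], "dr": [0, 0, 0], "gripper": 0}, {"slide": [0, 0, 0.003], "dr": [0, 0, 0], "gripper": 0}, {"slide": [0, 0, 0], "dr": [0, 0, 0], "gripper": 0}])

```text
t: 8.3
ee_pos: [0.5933, -0.1356, 0.0661]
tcp_rot: [0.001, 0.752, 0.659, 0.001]
ft_force: [1.0, 0.6, -3.1]
gripper_width: 0.0255
```

```bash
python3 - <<'E'
from h import *
go([.5915,-.136,.0637],82.5); print(state()['ft_force'])
E
```

```text
P [ 0.5933 -0.1356  0.0661] x-yaw 82.4 j6 [-0.22  0.51 -0.04  1.02  0.   -0.09] slide [-0.0007, -0.0017, 0.0023] dr [0.0028, 0.0002, -0.0011] n 0.07 t 8.3
[ 1.0422633   0.55949329 -3.06900074]
```

>>> jog_arm(targets=[{"slide": [0, -0.002, 0.002], "dr": [0.002, 0, 0], "gripper": 0}, {"slide": [0, 0, 0.0015], "dr": [0, 0, 0], "gripper": 0}, {"slide": [0, 0, 0], "dr": [0, 0, 0], "gripper": 0}])

```text
t: 8.55
ee_pos: [0.5921, -0.1357, 0.0641]
tcp_rot: [0.001, 0.752, 0.659, 0.001]
ft_force: [-0.9, -0.0, -3.1]
gripper_width: 0.0254
```

```bash
python3 - <<'E'
from h import *
go([.5915,-.136,.0637],82.5); print(state()['ft_force'])
E
```

```text
P [ 0.5921 -0.1357  0.0641] x-yaw 82.4 j6 [-0.23  0.51 -0.04  1.02 -0.   -0.09] slide [-0.0004, -0.0005, 0.0004] dr [0.0034, 0.0007, -0.0011] n 0.03 t 8.55
[-0.88915467 -0.045427   -3.14183735]
```

>>> jog_arm(targets=[{"slide": [0, 0, 0.002], "dr": [0.002, 0, 0], "gripper": 0}, {"slide": [0, 0, 0.001], "dr": [0, 0, 0], "gripper": 0}, {"slide": [0, 0, 0], "dr": [0, 0, 0], "gripper": 0}])

```text
t: 8.8
ee_pos: [0.5932, -0.1362, 0.064]
tcp_rot: [0.002, 0.752, 0.659, 0.001]
ft_force: [0.3, -0.2, -3.2]
gripper_width: 0.0256
```

```bash
python3 - <<'E'
from h import *
go([.5915,-.136,.0637],82.5); print(state()['ft_force'])
E
```

```text
P [ 0.5932 -0.1362  0.064 ] x-yaw 82.4 j6 [-0.23  0.51 -0.04  1.02 -0.   -0.09] slide [-0.0, -0.0017, 0.0003] dr [0.0052, 0.0015, -0.0013] n 0.04 t 8.8
[ 0.30207744 -0.22593286 -3.21394891]
```

>>> jog_arm(targets=[{"slide": [0, -0.001, 0.002], "dr": [0.003, 0, 0], "gripper": 0}, {"slide": [0, 0, 0.002], "dr": [0, 0, 0], "gripper": 0}, {"slide": [0, 0, 0.001], "dr": [0, 0, 0], "gripper": 0}])

```text
t: 9.05
ee_pos: [0.5942, -0.1364, 0.0636]
tcp_rot: [0.004, 0.752, 0.659, 0.002]
ft_force: [-6.3, 1.9, 4.9]
gripper_width: 0.0255
```

```bash
python3 - <<'E'
from h import *
go([.5915,-.136,.0637],82.5); print(state()['ft_force'])
E
```

```text
P [ 0.5942 -0.1364  0.0636] x-yaw 82.4 j6 [-0.23  0.51 -0.04  1.01 -0.   -0.09] slide [0.0001, -0.0028, -0.0001] dr [0.0084, 0.0018, -0.0012] n 0.07 t 9.05
[-6.26846743  1.91533295  4.92531431]
```

It's touching the floor, with 4.9 N upward. I'll relieve that and open.

>>> jog_arm(targets=[{"slide": [0, -0.0015, 0], "dr": [0.005, 0, 0], "gripper": 0}, {"slide": [0, 0, 0], "dr": [0, 0, 0], "gripper": 40}, {"slide": [0, 0, 0], "dr": [0, 0, 0], "gripper": 70}, {"slide": [0, 0, 0], "dr": [0, 0, 0], "gripper": 100}, {"slide": [0, 0, 0], "dr": [0, 0, 0], "gripper": 100}, {"slide": [0, 0, 0], "dr": [0, 0, 0], "gripper": 100}])

```text
t: 9.55
ee_pos: [0.5931, -0.1363, 0.0635]
tcp_rot: [0.002, 0.752, 0.659, 0.001]
ft_force: [-0.0, -0.0, -0.2]
gripper_width: 0.0802
```

```bash
python3 - <<'E'
from h import *
go([.5915,-.136,.0637],82.5); s=state();print(s['ft_force'],s['gripper_width'])
s=snap('scene','s8.png'); crop(s,260,160,100,110,6,'s8.png')
d=snap('wrist','w8.png')
E
```

```text
P [ 0.5931 -0.1363  0.0635] x-yaw 82.4 j6 [-0.23  0.51 -0.04  1.02 -0.   -0.09] slide [0.0001, -0.0016, -0.0002] dr [0.0039, 0.0018, -0.0012] n 0.04 t 9.55
[-0.0387167  -0.0436003  -0.19826293] 0.08022151294053784
```

View pics/s8.png

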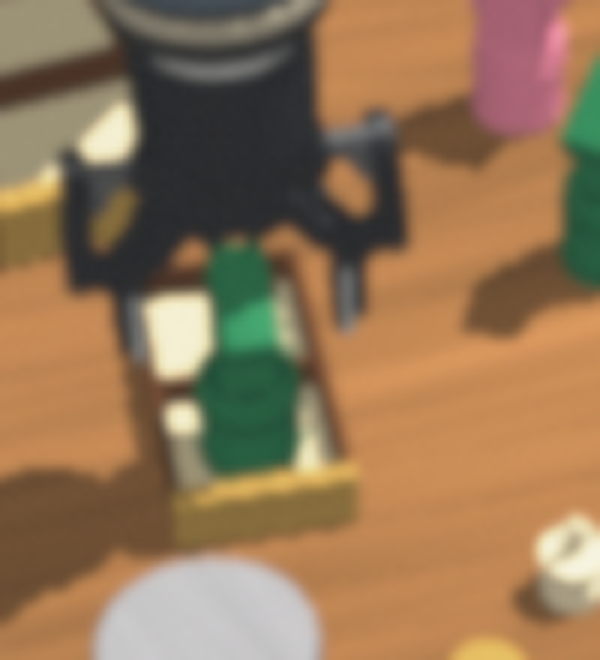

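View pics/w8.png

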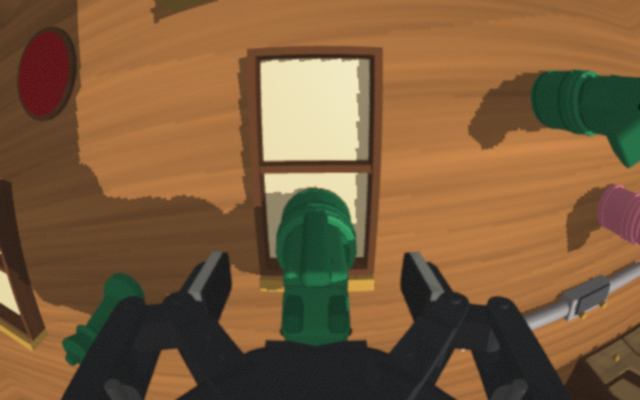

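It's standing centred in the front pocket, upright and released. Now up and over to the second knight.

>>> jog_arm(targets=[{"slide": [0, 0, -0.01], "dr": [0, 0, 0], "gripper": 100}, {"slide": [0, 0, -0.035], "dr": [0, 0, 0], "gripper": 100}, {"slide": [0, 0, -0.04], "dr": [0, 0, 0], "gripper": 100}, {"slide": [0, 0, -0.04], "dr": [0, 0, 0], "gripper": 100}, {"slide": [0, 0, -0.03], "dr": [0, 0, 0], "gripper": 100}])

```text
t: 10.07
ee_pos: [0.5878, -0.1349, 0.2195]
tcp_rot: [-0.003, 0.752, 0.659, -0.003]
ft_force: [0.8, -0.1, -0.5]
gripper_width: 0.0855
```

```bash
python3 - <<'E'
from h import *
rows([.518,.061,.25],46,9,0)
E
```

```text
[0.0206, -0.0106, -0.0033]
[0.0198, -0.012, -0.0033]
[0.0189, -0.0134, -0.0033]
[0.0179, -0.0147, -0.0033]
[0.0168, -0.0159, -0.0033]
[0.0156, -0.017, -0.0033]
[0.0144, -0.0181, -0.0034]
[0.0131, -0.0191, -0.0034]
[0.0117, -0.0199, -0.0034]
dr each [-0.001, 0.0004, 0.0706] P [ 0.5878 -0.1349  0.2195] j [-0.22  0.44  0.26  1.39 -0.   -0.09] t 10.07 F [ 0.8  -0.11 -0.55] w 0.0855
```

>>> jog_arm(targets=[{"slide": [0.0205, -0.0105, -0.0035], "dr": [-0.001, 0, 0.07], "gripper": 100}, {"slide": [0.02, -0.012, -0.0035], "dr": [-0.001, 0, 0.07], "gripper": 100}, {"slide": [0.019, -0.0135, -0.0035], "dr": [-0.001, 0, 0.07], "gripper": 100}, {"slide": [0.018, -0.0145, -0.0035], "dr": [-0.001, 0, 0.07], "gripper": 100}, {"slide": [0.017, -0.016, -0.0035], "dr": [-0.001, 0, 0.07], "gripper": 100}, {"slide": [0.0155, -0.017, -0.0035], "dr": [-0.001, 0, 0.07], "gripper": 100}, {"slide": [0.0145, -0.018, -0.0035], "dr": [-0.001, 0, 0.07], "gripper": 100}, {"slide": [0.013, -0.019, -0.0035], "dr": [-0.001, 0, 0.07], "gripper": 100}, {"slide": [0.0115, -0.02, -0.0035], "dr": [-0.001, 0, 0.07], "gripper": 100}, {"slide": [0, 0, 0], "dr": [0, 0, 0], "gripper": 100}])

```text
t: 10.9
ee_pos: [0.5189, 0.0683, 0.2695]
tcp_rot: [0.006, 0.926, 0.377, 0.008]
ft_force: [-0.3, 0.1, -0.3]
gripper_width: 0.0854
```

```bash
python3 - <<'E'
from h import *
import pickle
go([.518,.061,.25],46)
d=snap('wrist','w9.png');pickle.dump(d,open('w9.pkl','wb'))
E
```

```text
P [0.5189 0.0683 0.2695] x-yaw 44.3 j6 [ 0.14  0.24  0.1   1.41 -0.01  0.93] slide [-0.0059, 0.0043, 0.0195] dr [0.0176, -0.0101, -0.03] n 0.5 t 10.9
```

View pics/w9.png

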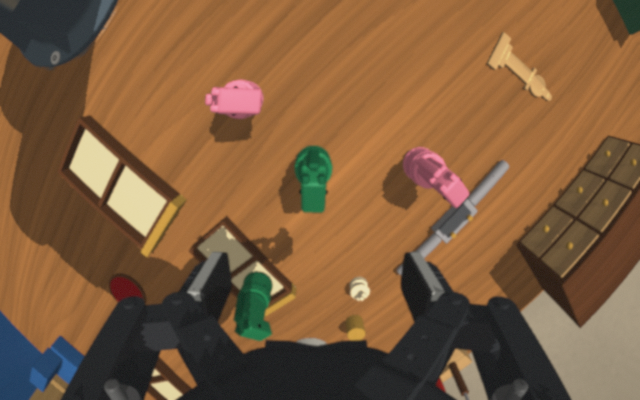

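```bash
python3 - <<'E'
from h import *
import pickle
d=pickle.load(open('w9.pkl','rb')); crop(d,280,135,70,90,6.6667,'w9z.png')
E
```

```text
(no output)
```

View pics/w9z.png

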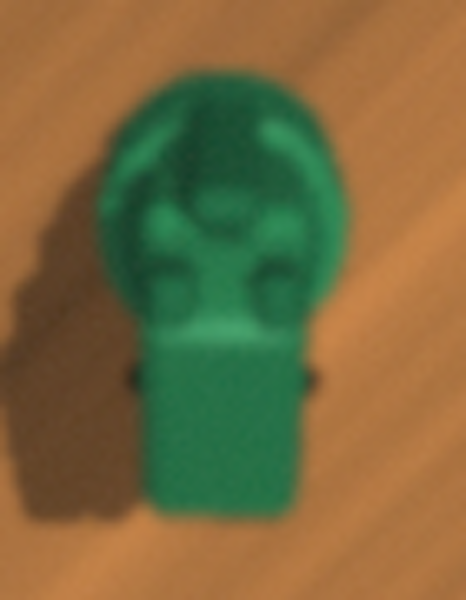

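```bash
python3 - <<'E'
from h import *
import pickle
d=pickle.load(open('w9.pkl','rb')); W=lambda u,v,z: wplane(d,280+u/6.6667-.5,135+v/6.6667-.5,z)
for z in(.03,.04,.05): print(W(225,195,z), np.linalg.norm(W(101,195,z)-W(349,195,z)))
for a,b,z in(((146,518),(298,518),.085),((143,335),(308,336),.11)):
    e=W(*b,z)-W(*a,z); print(np.linalg.norm(e),np.degrees(np.arctan2(e[1],e[0])), (W(*b,z)+W(*a,z))/2)
go([.522,.059,.058],45)
E
```

```text
[0.52142464 0.0656663 ] 0.04673127385933823
[0.51983645 0.0672524 ] 0.04550120595096896
[0.51824825 0.0688385 ] 0.044271138042599675
0.0257295425650283 44.01310174978234 [0.55117172 0.03396524]
0.025009963699586833 43.68287876443164 [0.52394961 0.0627637 ]
P [0.5194 0.0671 0.2693] x-yaw 44.5 j6 [ 0.13  0.24  0.1   1.41 -0.01  0.93] slide [-0.006, 0.0038, 0.2114] dr [0.0181, -0.01, -0.0088] n 5.07 t 10.95
```

>>> jog_arm(targets=[{"slide": [-0.001, 0.001, 0.03], "dr": [0.018, -0.01, 0.008], "gripper": 100}, {"slide": [0, 0, 0.035], "dr": [0, 0, 0], "gripper": 100}, {"slide": [0, 0, 0.035], "dr": [0, 0, 0], "gripper": 100}, {"slide": [0, 0, 0.01], "dr": [0, 0, 0], "gripper": 100}, {"slide": [0, 0, 0], "dr": [0, 0, 0], "gripper": 100}])

```text
t: 11.37
ee_pos: [0.5222, 0.0638, 0.1594]
tcp_rot: [0.001, 0.926, 0.377, 0.003]
ft_force: [-0.6, 0.2, -0.5]
gripper_width: 0.0852
```

```bash
python3 - <<'E'
from h import *
import pickle
go([.5205,.0655,.058],44)
d=snap('wrist','w10.png');pickle.dump(d,open('w10.pkl','wb')); crop(d,250,130,150,180,3.33,'w10z.png')
E
```

```text
P [0.5222 0.0638 0.1594] x-yaw 44.4 j6 [ 0.12  0.28 -0.13  1.16 -0.    0.92] slide [-0.0006, -0.0028, 0.1014] dr [0.0044, -0.0051, 0.0062] n 2.43 t 11.37
```

View pics/w10z.png

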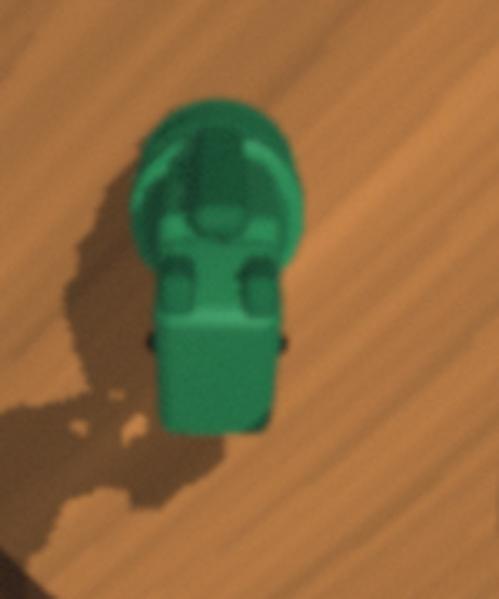

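Well centred at column 315. Descending.

>>> jog_arm(targets=[{"slide": [0, -0.002, 0.02], "dr": [0.004, -0.005, 0.006], "gripper": 100}, {"slide": [0, 0, 0.03], "dr": [0, 0, 0], "gripper": 100}, {"slide": [0, 0, 0.02], "dr": [0, 0, 0], "gripper": 100}, {"slide": [0, 0, 0], "dr": [0, 0, 0], "gripper": 100}])

```text
t: 11.75
ee_pos: [0.5255, 0.0639, 0.0944]
tcp_rot: [0.001, 0.927, 0.375, 0.004]
ft_force: [-0.2, -0.6, -0.4]
gripper_width: 0.0853
```

```bash
python3 - <<'E'
from h import *
go([.5205,.0655,.058],44)
E
```

```text
P [0.5255 0.0639 0.0944] x-yaw 44.0 j6 [ 0.12  0.33 -0.23  1.   -0.    0.92] slide [-0.0027, -0.0048, 0.0364] dr [0.0058, -0.0067, 0.0003] n 0.88 t 11.75
```

>>> jog_arm(targets=[{"slide": [-0.003, -0.005, 0.01], "dr": [0.006, -0.006, 0], "gripper": 100}, {"slide": [-0.001, -0.002, 0.015], "dr": [0, 0, 0], "gripper": 100}, {"slide": [-0.001, -0.001, 0.012], "dr": [0, 0, 0], "gripper": 100}, {"slide": [0, 0, 0], "dr": [0, 0, 0], "gripper": 100}])

```text
t: 12.08
ee_pos: [0.5193, 0.0661, 0.0618]
tcp_rot: [0.0, 0.927, 0.375, 0.003]
ft_force: [-0.9, 1.0, 0.1]
gripper_width: 0.0855
```

```bash
python3 - <<'E'
from h import *
go([.5205,.0655,.058],44)
E
```

```text
P [0.5193 0.0661 0.0618] x-yaw 44.0 j6 [ 0.13  0.35 -0.29  0.92  0.    0.93] slide [0.0004, 0.0013, 0.0038] dr [0.0029, -0.0051, 0.0005] n 0.1 t 12.08
```

>>> jog_arm(targets=[{"slide": [0, 0.0015, 0.004], "dr": [0.003, -0.005, 0], "gripper": 100}, {"slide": [0, 0, 0], "dr": [0, 0, 0], "gripper": 60}, {"slide": [0, 0, 0], "dr": [0, 0, 0], "gripper": 25}, {"slide": [0, 0, 0], "dr": [0, 0, 0], "gripper": 0}, {"slide": [0, 0, 0], "dr": [0, 0, 0], "gripper": 0}, {"slide": [0, 0, 0], "dr": [0, 0, 0], "gripper": 0}, {"slide": [0, 0, 0], "dr": [0, 0, 0], "gripper": 0}, {"slide": [0, 0, 0], "dr": [0, 0, 0], "gripper": 0}], newtons=30)

```text
t: 12.75
ee_pos: [0.5237, 0.0651, 0.0633]
tcp_rot: [0.001, 0.927, 0.375, 0.003]
ft_force: [0.3, -1.7, -1.6]
gripper_width: 0.025
```

```bash
python3 - <<'E'
from h import *
go([.5205,.0655,.058],44);s=state();print(s['ft_force'],s['gripper_width'])
s=snap('scene','s11.png'); crop(s,310,125,110,100,7,'s11.png')
E
```

```text
P [0.5237 0.0651 0.0633] x-yaw 44.0 j6 [ 0.12  0.36 -0.28  0.93  0.    0.93] slide [-0.0021, -0.0025, 0.0053] dr [0.0033, -0.0045, 0.0008] n 0.15 t 12.75
[ 0.32518622 -1.71843822 -1.61973848] 0.02502911616610812
```

View pics/s11.png

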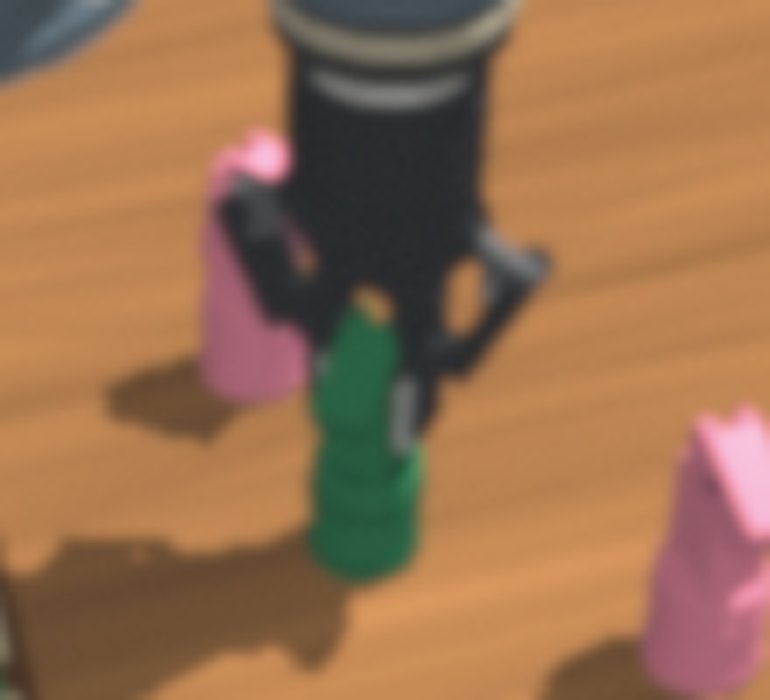

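>>> jog_arm(targets=[{"slide": [0, 0, 0], "dr": [0, 0, 0], "gripper": 0}, {"slide": [0, 0, -0.01], "dr": [0, 0, 0], "gripper": 0}, {"slide": [0, 0, -0.02], "dr": [0, 0, 0], "gripper": 0}, {"slide": [0, 0, -0.025], "dr": [0, 0, 0], "gripper": 0}, {"slide": [0, 0, -0.025], "dr": [0, 0, 0], "gripper": 0}, {"slide": [0, 0, -0.03], "dr": [0, 0, 0], "gripper": 0}, {"slide": [0, 0, -0.025], "dr": [0, 0, 0], "gripper": 0}, {"slide": [0, 0, -0.01], "dr": [0, 0, 0], "gripper": 0}, {"slide": [0, 0, 0], "dr": [0, 0, 0], "gripper": 0}, {"slide": [0, 0, 0], "dr": [0, 0, 0], "gripper": 0}], newtons=45)

```text
t: 13.63
ee_pos: [0.5205, 0.0648, 0.2192]
tcp_rot: [0.0, 0.927, 0.375, 0.002]
ft_force: [0.3, 0.5, -1.6]
gripper_width: 0.0258
```

```bash
python3 - <<'E'
from h import *
for i in range(4):
    d=snap('wrist','w12.png'); s=state(); print(s['t'],s['ee_pos'].round(4),s['ft_force'].round(2),s['gripper_width'])
s=snap('scene','s12.png'); crop(s,310,85,110,100,7,'s12.png')
rows([.5203,-.1263,.235],82.5,10,0)
E
```

```text
13.6833 [0.5204 0.0648 0.2189] [-0.18  0.69 -1.21] 0.02539574650359283
13.7333 [0.5201 0.0648 0.2181] [-0.16  0.37 -2.32] 0.025346898318010253
13.7833 [0.5198 0.0647 0.2176] [-0.2   0.15 -1.77] 0.025695951846164192
13.8333 [0.5197 0.0647 0.2174] [ 0.02 -0.46 -1.85] 0.02557790622993454
[-0.0132, 0.0138, -0.0018]
[-0.0141, 0.0129, -0.0018]
[-0.015, 0.0119, -0.0018]
[-0.0157, 0.0108, -0.0018]
[-0.0164, 0.0098, -0.0018]
[-0.017, 0.0086, -0.0018]
[-0.0176, 0.0075, -0.0018]
[-0.018, 0.0063, -0.0018]
[-0.0184, 0.0051, -0.0018]
[-0.0187, 0.0038, -0.0018]
dr each [0.0, -0.0001, -0.0671] P [0.5197 0.0648 0.2174] j [ 0.12  0.26 -0.    1.3   0.    0.93] t 13.88 F [-0.58  0.92 -1.17] w 0.0256
```

View pics/s12.png

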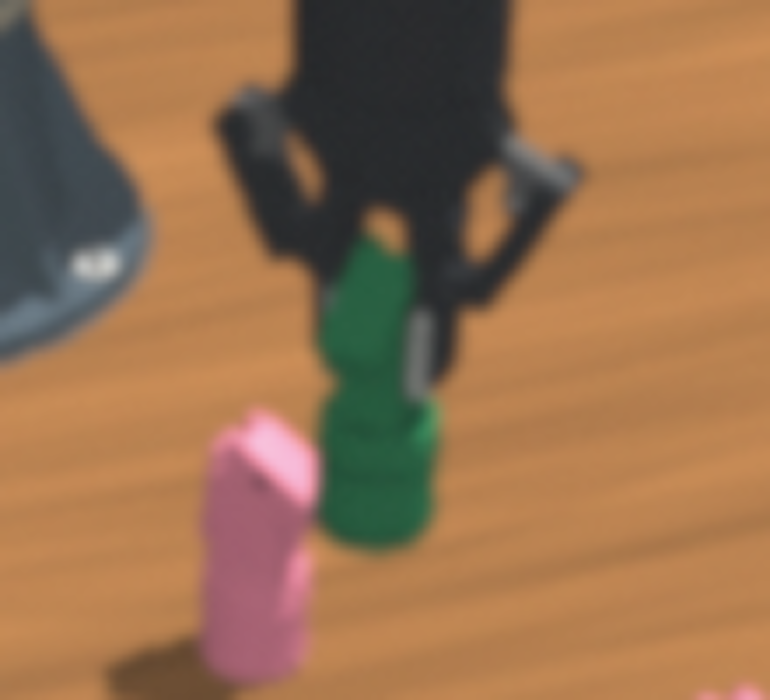

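View pics/w12.png

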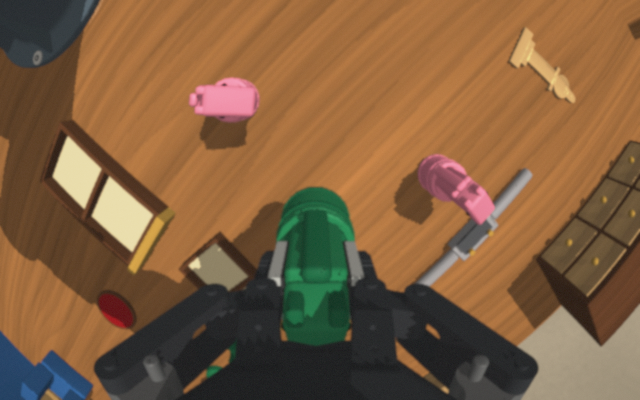

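About 1.7 N, so this is the lighter knight and the first (now in the front pocket) is the heavy one. Moving to the rear pocket.

>>> jog_arm(targets=[{"slide": [-0.007, 0.007, -0.003], "dr": [0, 0, -0.04], "gripper": 0}, {"slide": [-0.0135, 0.0135, -0.003], "dr": [0, 0, -0.067], "gripper": 0}, {"slide": [-0.0145, 0.0125, -0.002], "dr": [0, 0, -0.067], "gripper": 0}, {"slide": [-0.0155, 0.0115, -0.002], "dr": [0, 0, -0.067], "gripper": 0}, {"slide": [-0.016, 0.0105, -0.002], "dr": [0, 0, -0.067], "gripper": 0}, {"slide": [-0.0165, 0.0095, -0.002], "dr": [0, 0, -0.067], "gripper": 0}, {"slide": [-0.017, 0.0085, -0.002], "dr": [0, 0, -0.067], "gripper": 0}, {"slide": [-0.0175, 0.0075, -0.002], "dr": [0, 0, -0.067], "gripper": 0}, {"slide": [-0.018, 0.006, -0.002], "dr": [0, 0, -0.067], "gripper": 0}])

```text
t: 14.63
ee_pos: [0.5212, -0.1011, 0.23]
tcp_rot: [-0.005, 0.773, 0.635, -0.005]
ft_force: [0.5, 0.4, -1.5]
gripper_width: 0.0256
```

```bash
python3 - <<'E'
from h import *
rows([.522,-.1265,.225],82.5,3,0)
E
```

```text
[-0.0082, 0.0019, 0.0016]
[-0.0083, 0.0017, 0.0016]
[-0.0083, 0.0016, 0.0016]
dr each [-0.0045, 0.0002, -0.0217] P [ 0.5212 -0.1011  0.23  ] j [-0.19  0.29  0.06  1.36 -0.    0.  ] t 14.63 F [ 0.49  0.39 -1.48] w 0.0256
```

>>> jog_arm(targets=[{"slide": [-0.008, 0.002, 0.001], "dr": [-0.004, 0, -0.022], "gripper": 0}, {"slide": [-0.008, 0.002, 0.001], "dr": [-0.004, 0, -0.022], "gripper": 0}, {"slide": [-0.006, 0.001, 0.001], "dr": [-0.004, 0, -0.015], "gripper": 0}, {"slide": [0, 0, 0], "dr": [0, 0, 0], "gripper": 0}])

```text
t: 14.97
ee_pos: [0.5209, -0.1284, 0.2235]
tcp_rot: [-0.002, 0.752, 0.659, -0.002]
ft_force: [-0.2, 0.1, -1.2]
gripper_width: 0.0256
```

```bash
python3 - <<'E'
from h import *
go([.522,-.1265,.1],82.5)
E
```

```text
P [ 0.5209 -0.1284  0.2235] x-yaw 82.4 j6 [-0.24  0.3   0.06  1.34 -0.   -0.11] slide [0.0021, 0.0016, 0.1235] dr [-0.0063, 0.0008, -0.0018] n 2.96 t 14.97
```

>>> jog_arm(targets=[{"slide": [0.002, 0.0005, 0.015], "dr": [-0.005, 0, 0], "gripper": 0}, {"slide": [0, 0, 0.03], "dr": [0, 0, 0], "gripper": 0}, {"slide": [0, 0, 0.03], "dr": [0, 0, 0], "gripper": 0}, {"slide": [0, 0, 0.02], "dr": [0, 0, 0], "gripper": 0}, {"slide": [0, 0, 0], "dr": [0, 0, 0], "gripper": 0}])

```text
t: 15.38
ee_pos: [0.5207, -0.1253, 0.1237]
tcp_rot: [-0.001, 0.754, 0.657, -0.001]
ft_force: [-0.0, 0.6, -2.6]
gripper_width: 0.026
```

```bash
python3 - <<'E'
from h import *
go([.522,-.1265,.1],82.5)
s=snap('scene','s13.png'); crop(s,260,120,100,130,4.6,'s13.png')
d=snap('wrist','w13.png')
E
```

```text
P [ 0.5207 -0.1253  0.1237] x-yaw 82.2 j6 [-0.24  0.33 -0.15  1.09 -0.   -0.1 ] slide [-0.001, 0.0015, 0.0237] dr [-0.0026, 0.0003, -0.0055] n 0.57 t 15.38
```

View pics/s13.png

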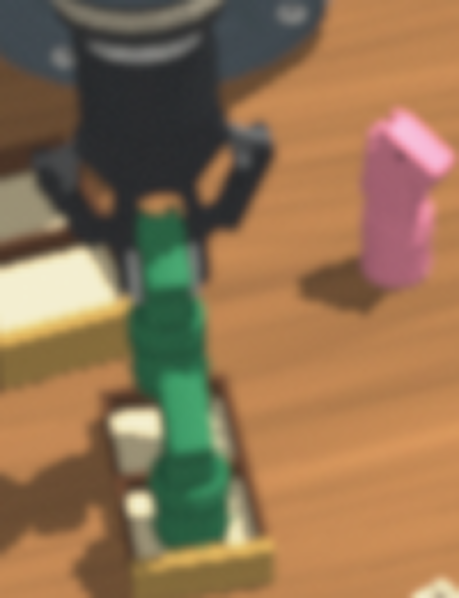

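View pics/w13.png

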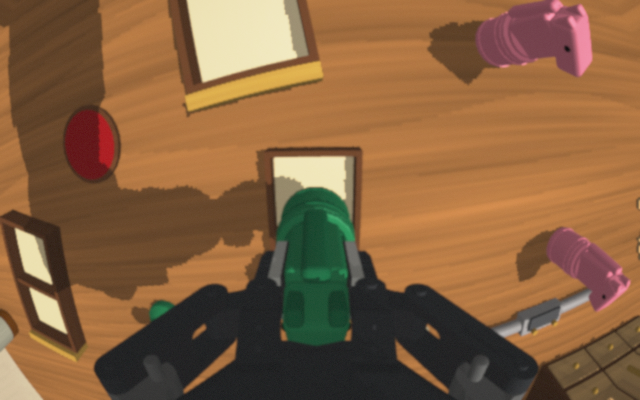

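>>> jog_arm(targets=[{"slide": [-0.0015, 0.001, 0.012], "dr": [-0.002, 0, -0.005], "gripper": 0}, {"slide": [0, 0, 0.015], "dr": [0, 0, 0], "gripper": 0}, {"slide": [0, 0, 0.012], "dr": [0, 0, 0], "gripper": 0}, {"slide": [0, 0, 0], "dr": [0, 0, 0], "gripper": 0}])

```text
t: 15.82
ee_pos: [0.5275, -0.1277, 0.0943]
tcp_rot: [0.005, 0.752, 0.659, 0.003]
ft_force: [-0.7, -0.6, -2.0]
gripper_width: 0.0257
```

```bash
python3 - <<'E'
from h import *
go([.522,-.1265,.0683],82.5);print(state()['ft_force'])
E
```

```text
P [ 0.5275 -0.1277  0.0943] x-yaw 82.5 j6 [-0.24  0.35 -0.2   1.01 -0.   -0.11] slide [0.0005, -0.0059, 0.0259] dr [0.0119, 0.0015, -0.0002] n 0.64 t 15.82
[-0.70139916 -0.6317372  -1.99191069]
```

>>> jog_arm(targets=[{"slide": [0, -0.006, 0.003], "dr": [0.012, 0.001, 0], "gripper": 0}, {"slide": [0, -0.002, 0.01], "dr": [0.002, 0, 0], "gripper": 0}, {"slide": [0, -0.001, 0.008], "dr": [0.001, 0, 0], "gripper": 0}, {"slide": [0, 0, 0], "dr": [0, 0, 0], "gripper": 0}])

```text
t: 16.15
ee_pos: [0.5204, -0.1268, 0.0764]
tcp_rot: [0.001, 0.752, 0.659, 0.0]
ft_force: [-1.3, 0.2, -1.3]
gripper_width: 0.0254
```

```bash
python3 - <<'E'
from h import *
go([.522,-.1265,.0683],82.5);print(state()['ft_force'])
E
```

```text
P [ 0.5204 -0.1268  0.0764] x-yaw 82.5 j6 [-0.24  0.36 -0.23  0.97 -0.   -0.11] slide [0.0005, 0.0015, 0.0081] dr [0.0012, 0.001, -0.0004] n 0.2 t 16.15
[-1.26169458  0.20068397 -1.34560526]
```

>>> jog_arm(targets=[{"slide": [0, 0.001, 0.004], "dr": [0.001, 0, 0], "gripper": 0}, {"slide": [0, 0, 0.003], "dr": [0.001, 0, 0], "gripper": 0}, {"slide": [0, 0, 0.001], "dr": [0.001, 0, 0], "gripper": 0}])

```text
t: 16.4
ee_pos: [0.5218, -0.127, 0.0683]
tcp_rot: [-0.0, 0.752, 0.659, -0.001]
ft_force: [-0.2, -0.0, -0.9]
gripper_width: 0.0253
```

```bash
python3 - <<'E'
from h import *
go([.522,-.1265,.0683],82.5);print(state()['ft_force'])
E
```

```text
P [ 0.5218 -0.127   0.0683] x-yaw 82.5 j6 [-0.24  0.38 -0.24  0.96 -0.   -0.11] slide [0.0005, 0.0001, 0.0] dr [-0.0012, 0.0011, -0.0004] n 0.01 t 16.4
[-0.20757161 -0.04760357 -0.93531417]
```

>>> jog_arm(targets=[{"slide": [0, 0, 0.002], "dr": [0, 0, 0], "gripper": 0}, {"slide": [0, 0, 0.001], "dr": [0, 0, 0], "gripper": 0}])

```text
t: 16.57
ee_pos: [0.5225, -0.1276, 0.0677]
tcp_rot: [0.001, 0.752, 0.659, -0.001]
ft_force: [-10.8, 3.5, 19.5]
gripper_width: 0.0256
```

```bash
python3 - <<'E'
from h import *
go([.522,-.1265,.0683],82.5);print(state()['ft_force'])
s=snap('scene','s14.png'); crop(s,260,120,100,130,4.6,'s14.png')
E
```

```text
P [ 0.5225 -0.1276  0.0677] x-yaw 82.5 j6 [-0.24  0.38 -0.24  0.95 -0.   -0.11] slide [0.0011, -0.0007, -0.0006] dr [0.001, 0.0023, -0.0007] n 0.03 t 16.57
[-10.76711572   3.5314276   19.46417778]
```

View pics/s14.png

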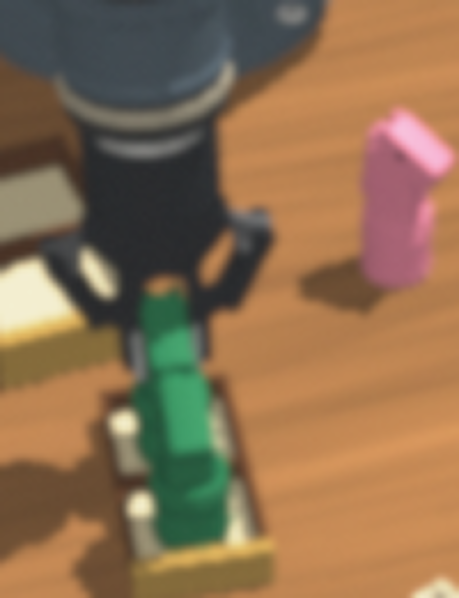

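Floor contact, 19 N. I'll ease off and release.

>>> jog_arm(targets=[{"slide": [0, -0.001, -0.0005], "dr": [0.001, 0.001, 0], "gripper": 0}, {"slide": [0, 0, 0], "dr": [0, 0, 0], "gripper": 40}, {"slide": [0, 0, 0], "dr": [0, 0, 0], "gripper": 70}, {"slide": [0, 0, 0], "dr": [0, 0, 0], "gripper": 100}, {"slide": [0, 0, 0], "dr": [0, 0, 0], "gripper": 100}, {"slide": [0, 0, 0], "dr": [0, 0, 0], "gripper": 100}])

```text
t: 17.12
ee_pos: [0.5223, -0.1277, 0.069]
tcp_rot: [0.001, 0.752, 0.659, 0.0]
ft_force: [-0.1, 0.5, -0.2]
gripper_width: 0.0804
```

```bash
python3 - <<'E'
from h import *
go([.522,-.1265,.0683],82.5);s=state();print(s['ft_force'],s['gripper_width'])
s=snap('scene','s15.png'); crop(s,260,120,100,130,4.6,'s15.png')
E
```

```text
P [ 0.5223 -0.1277  0.069 ] x-yaw 82.5 j6 [-0.24  0.37 -0.24  0.96 -0.   -0.11] slide [0.0011, -0.0004, 0.0007] dr [0.0017, 0.0014, -0.0008] n 0.03 t 17.12
[-0.11174751  0.52512375 -0.21878008] 0.08038668813052638
```

View pics/s15.png

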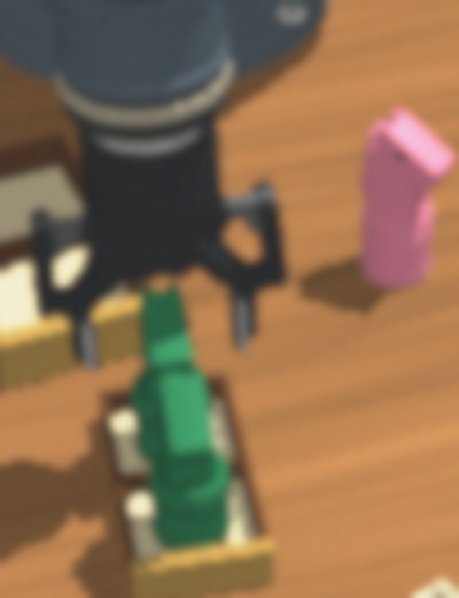

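Both are standing. Rising, then moving over the front knight.

>>> jog_arm(targets=[{"slide": [0, 0, -0.01], "dr": [0, 0, 0], "gripper": 100}, {"slide": [0, 0, -0.03], "dr": [0, 0, 0], "gripper": 100}, {"slide": [0, 0, -0.035], "dr": [0, 0, 0], "gripper": 100}, {"slide": [0, 0, -0.035], "dr": [0, 0, 0], "gripper": 100}, {"slide": [0, 0.01, -0.015], "dr": [0, 0, 0], "gripper": 100}, {"slide": [0, 0.025, 0], "dr": [0, 0, 0], "gripper": 100}, {"slide": [0, 0.025, 0], "dr": [0, 0, 0], "gripper": 100}, {"slide": [0, 0.01, 0], "dr": [0, 0, 0], "gripper": 100}, {"slide": [0, 0, 0], "dr": [0, 0, 0], "gripper": 100}])

```text
t: 17.92
ee_pos: [0.5922, -0.1365, 0.2068]
tcp_rot: [0.002, 0.752, 0.659, 0.001]
ft_force: [0.9, -0.0, -0.3]
gripper_width: 0.0854
```

```bash
python3 - <<'E'
from h import *
import pickle
go([.592,-.136,.063],82.5)
d=snap('wrist','w16.png');pickle.dump(d,open('w16.pkl','wb'))
t=snap('top','t16.png'); crop(t,325,150,100,70,8,'t16.png')
E
```

```text
P [ 0.5922 -0.1365  0.2068] x-yaw 82.4 j6 [-0.23  0.44  0.22  1.35 -0.   -0.09] slide [0.0007, -0.0008, 0.1438] dr [0.0038, 0.0016, -0.001] n 3.45 t 17.92
```

View pics/w16.png

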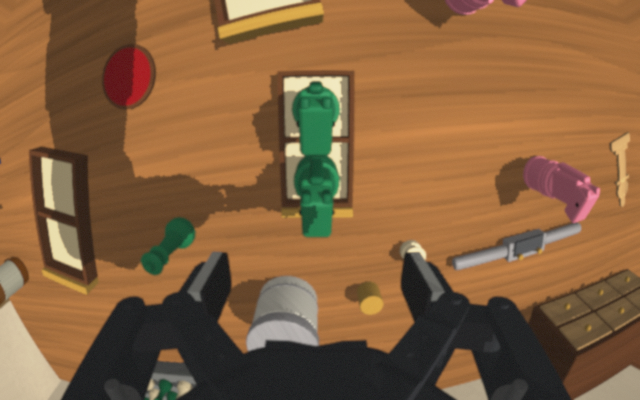

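View pics/t16.png

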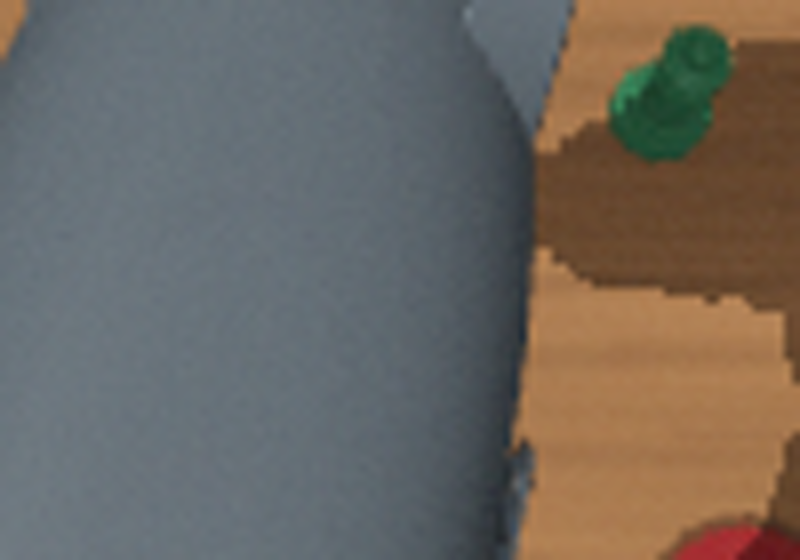

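Both knights are upright in their pockets with noses to the brass. I'll regrasp the front one at the earlier pose.

>>> jog_arm(targets=[{"slide": [0, 0, 0.02], "dr": [0.003, 0, 0], "gripper": 100}, {"slide": [0, 0, 0.03], "dr": [0, 0, 0], "gripper": 100}, {"slide": [0, 0, 0.03], "dr": [0, 0, 0], "gripper": 100}, {"slide": [0, 0, 0], "dr": [0, 0, 0], "gripper": 100}])

```text
t: 18.35
ee_pos: [0.5882, -0.1363, 0.1267]
tcp_rot: [0.002, 0.752, 0.659, 0.0]
ft_force: [-1.3, 0.9, -1.0]
gripper_width: 0.0853
```

```bash
python3 - <<'E'
from h import *
go([.593,-.136,.0635],82.5)
E
```

```text
P [ 0.5882 -0.1363  0.1267] x-yaw 82.4 j6 [-0.23  0.46  0.05  1.16 -0.   -0.09] slide [0.001, 0.0046, 0.0632] dr [0.0025, 0.0019, -0.0014] n 1.52 t 18.35
```

>>> jog_arm(targets=[{"slide": [0.001, 0.0045, 0.02], "dr": [0.002, 0.002, 0], "gripper": 100}, {"slide": [0, 0, 0.025], "dr": [0, 0, 0], "gripper": 100}, {"slide": [0, 0, 0.012], "dr": [0, 0, 0], "gripper": 100}, {"slide": [0, 0, 0], "dr": [0, 0, 0], "gripper": 100}])

```text
t: 18.68
ee_pos: [0.5907, -0.1357, 0.0732]
tcp_rot: [0.0, 0.752, 0.659, 0.0]
ft_force: [-0.0, 0.2, -0.4]
gripper_width: 0.0855
```

```bash
python3 - <<'E'
from h import *
go([.593,-.136,.0635],82.5)
d=snap('wrist','w17.png')
E
```

```text
P [ 0.5907 -0.1357  0.0732] x-yaw 82.4 j6 [-0.23  0.5  -0.03  1.04  0.   -0.09] slide [0.0, 0.0023, 0.0097] dr [0.0012, -0.0001, -0.0017] n 0.24 t 18.68
```

View pics/w17.png

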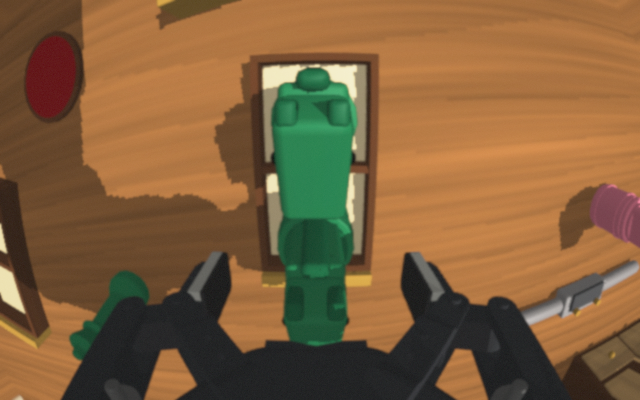

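>>> jog_arm(targets=[{"slide": [0, 0.002, 0.006], "dr": [0.001, 0, 0], "gripper": 100}, {"slide": [0, 0, 0.003], "dr": [0, 0, 0], "gripper": 100}, {"slide": [0, 0, 0], "dr": [0, 0, 0], "gripper": 60}, {"slide": [0, 0, 0], "dr": [0, 0, 0], "gripper": 25}, {"slide": [0, 0, 0], "dr": [0, 0, 0], "gripper": 0}, {"slide": [0, 0, 0], "dr": [0, 0, 0], "gripper": 0}, {"slide": [0, 0, 0], "dr": [0, 0, 0], "gripper": 0}, {"slide": [0, 0, 0], "dr": [0, 0, 0], "gripper": 0}, {"slide": [0, 0, 0], "dr": [0, 0, 0], "gripper": 0}], newtons=30)

```text
t: 19.48
ee_pos: [0.5957, -0.1368, 0.0721]
tcp_rot: [0.003, 0.752, 0.659, 0.003]
ft_force: [0.4, -0.1, -2.7]
gripper_width: 0.0255
```

```bash
python3 - <<'E'
from h import *
go([.593,-.136,.0635],82.5);s=state();print(s['ft_force'],s['gripper_width'])
E
```

```text
P [ 0.5957 -0.1368  0.0721] x-yaw 82.4 j6 [-0.23  0.5  -0.03  1.03  0.   -0.09] slide [0.0004, -0.0028, 0.0085] dr [0.0085, 0.0007, -0.0018] n 0.22 t 19.48
[ 0.39264882 -0.0711916  -2.71279405] 0.025501341153587632
```

The grip is 8 mm higher than planned but square on the cheeks, at 25.5 mm width. I'll lift gently and check.

>>> jog_arm(targets=[{"slide": [0, 0, 0], "dr": [0, 0, 0], "gripper": 0}, {"slide": [0, 0, -0.006], "dr": [0, 0, 0], "gripper": 0}, {"slide": [0, 0, -0.01], "dr": [0, 0, 0], "gripper": 0}, {"slide": [0, 0, 0], "dr": [0, 0, 0], "gripper": 0}], newtons=50)

```text
t: 19.82
ee_pos: [0.5948, -0.1366, 0.0887]
tcp_rot: [0.003, 0.752, 0.659, 0.002]
ft_force: [-0.1, 0.1, -3.7]
gripper_width: 0.0258
```

```bash
python3 - <<'E'
from h import *
go([.593,-.136,.0635],82.5);s=state();print(s['ft_force'],s['gripper_width'])
s=snap('scene','s18.png'); crop(s,260,120,100,130,4.6,'s18.png')
E
```

```text
P [ 0.5948 -0.1366  0.0887] x-yaw 82.4 j6 [-0.23  0.49 -0.    1.07  0.   -0.09] slide [0.0003, -0.002, 0.0252] dr [0.0064, 0.0005, -0.0018] n 0.61 t 19.82
[-0.05578765  0.14994934 -3.73899963] 0.02577053811786592
```

View pics/s18.png

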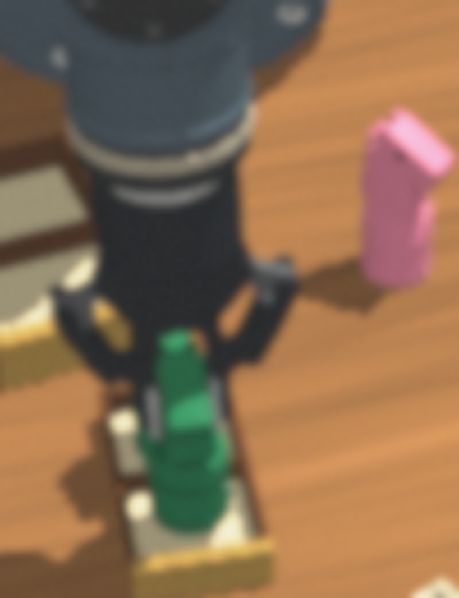

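Upright, held clear, and reading 3.7 N. Lift on up, then carry to the pad.

>>> jog_arm(targets=[{"slide": [0, 0, -0.015], "dr": [0, 0, 0], "gripper": 0}, {"slide": [0, 0, -0.03], "dr": [0, 0, 0], "gripper": 0}, {"slide": [0, 0, -0.035], "dr": [0, 0, 0], "gripper": 0}, {"slide": [0, 0, -0.035], "dr": [0, 0, 0], "gripper": 0}, {"slide": [0, 0, -0.015], "dr": [0, 0, 0], "gripper": 0}, {"slide": [0, 0, 0], "dr": [0, 0, 0], "gripper": 0}])

```text
t: 20.37
ee_pos: [0.5913, -0.1359, 0.2211]
tcp_rot: [-0.0, 0.752, 0.659, -0.0]
ft_force: [0.3, -0.7, -3.2]
gripper_width: 0.0256
```

```bash
python3 - <<'E'
from h import *
print(state()['ft_force'])
rows([.437,-.3535,.225],82.5,11,0)
E
```

```text
[ 0.33522965 -0.70271782 -3.2477008 ]
[-0.0215, -0.0113, -0.0003]
[-0.0215, -0.0113, -0.0003]
[-0.0215, -0.0113, -0.0003]
[-0.0215, -0.0113, -0.0003]
[-0.0215, -0.0113, -0.0003]
[-0.0215, -0.0113, -0.0003]
[-0.0215, -0.0113, -0.0003]
[-0.0215, -0.0113, -0.0003]
[-0.0215, -0.0113, -0.0003]
[-0.0215, -0.0113, -0.0003]
[-0.0214, -0.0113, -0.0003]
dr each [-0.0, -0.0, -0.0002] P [ 0.5913 -0.1359  0.2211] j [-0.23  0.44  0.26  1.39 -0.   -0.09] t 20.37 F [ 0.34 -0.7  -3.25] w 0.0256
```

>>> jog_arm(targets=[{"slide": [-0.011, -0.0055, 0], "dr": [0, 0, 0], "gripper": 0}, {"slide": [-0.0215, -0.0115, 0], "dr": [0, 0, 0], "gripper": 0}, {"slide": [-0.0215, -0.0115, 0], "dr": [0, 0, 0], "gripper": 0}, {"slide": [-0.0215, -0.0115, 0], "dr": [0, 0, 0], "gripper": 0}, {"slide": [-0.0215, -0.0115, 0], "dr": [0, 0, 0], "gripper": 0}, {"slide": [-0.0215, -0.0115, 0], "dr": [0, 0, 0], "gripper": 0}, {"slide": [-0.0215, -0.0115, 0], "dr": [0, 0, 0], "gripper": 0}, {"slide": [-0.0215, -0.0115, 0], "dr": [0, 0, 0], "gripper": 0}, {"slide": [-0.0215, -0.0115, 0], "dr": [0, 0, 0], "gripper": 0}, {"slide": [-0.0215, -0.0115, 0], "dr": [0, 0, 0], "gripper": 0}])

```text
t: 21.2
ee_pos: [0.4457, -0.3293, 0.2063]
tcp_rot: [-0.007, 0.75, 0.661, -0.002]
ft_force: [1.3, 0.2, -3.4]
gripper_width: 0.0253
```

```bash
python3 - <<'E'
from h import *
go([.437,-.3535,.173],82.5)
E
```

```text
P [ 0.4457 -0.3293  0.2063] x-yaw 82.7 j6 [-0.64  0.34  0.08  1.32 -0.   -0.51] slide [-0.0253, -0.0052, 0.0333] dr [-0.0132, -0.0052, 0.0043] n 1.01 t 21.2
```

>>> jog_arm(targets=[{"slide": [-0.012, -0.002, 0.01], "dr": [-0.006, -0.003, 0.004], "gripper": 0}, {"slide": [-0.01, -0.001, 0.012], "dr": [-0.005, -0.002, 0], "gripper": 0}, {"slide": [-0.002, 0, 0.008], "dr": [0, 0, 0], "gripper": 0}, {"slide": [0, 0, 0], "dr": [0, 0, 0], "gripper": 0}, {"slide": [0, 0, 0], "dr": [0, 0, 0], "gripper": 0}])

```text
t: 21.62
ee_pos: [0.431, -0.3565, 0.1682]
tcp_rot: [-0.005, 0.754, 0.657, -0.002]
ft_force: [-0.5, 0.3, -3.1]
gripper_width: 0.0254
```

```bash
python3 - <<'E'
from h import *
go([.437,-.3535,.173],82.5)
E
```

```text
P [ 0.431  -0.3565  0.1682] x-yaw 82.1 j6 [-0.69  0.36  0.01  1.23 -0.   -0.55] slide [0.0038, 0.0055, -0.0049] dr [-0.0102, -0.0033, -0.0068] n 0.2 t 21.62
```

>>> jog_arm(targets=[{"slide": [0.003, 0.006, -0.004], "dr": [-0.008, -0.003, -0.006], "gripper": 0}, {"slide": [0, 0, 0], "dr": [0, 0, 0], "gripper": 0}, {"slide": [0, 0, 0], "dr": [0, 0, 0], "gripper": 0}, {"slide": [0, 0, 0], "dr": [0, 0, 0], "gripper": 0}, {"slide": [0, 0, 0], "dr": [0, 0, 0], "gripper": 0}])

```text
t: 22.03
ee_pos: [0.4396, -0.3519, 0.1734]
tcp_rot: [-0.0, 0.751, 0.661, -0.0]
ft_force: [-0.6, -0.4, -3.9]
gripper_width: 0.0254
```

```bash
python3 - <<'E'
from h import *
s=snap('scene','s20.png'); t=snap('top','t20.png')
for i in range(3):
  cams.get_image('wrist'); q=state(); print(q['ee_pos'].round(4),q['ft_force'].round(2),q['gripper_width'].round(4),abs(q['qd']).max().round(4))
go([.437,-.3535,.173],82.5)
w=snap('wrist','w20.png')
E
```

```text
Traceback (most recent call last):
AttributeError: 'float' object has no attribute 'round'
```

View pics/s20.png

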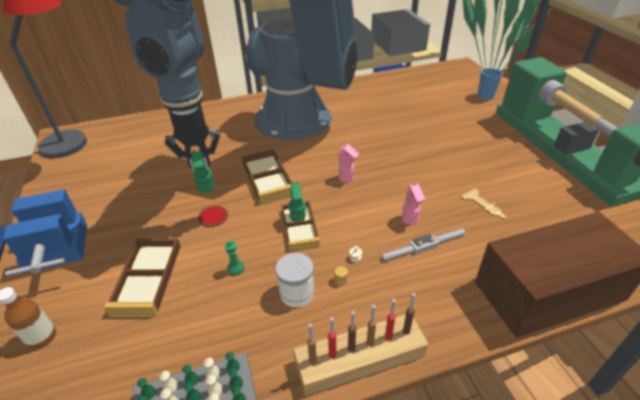

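View pics/t20.png

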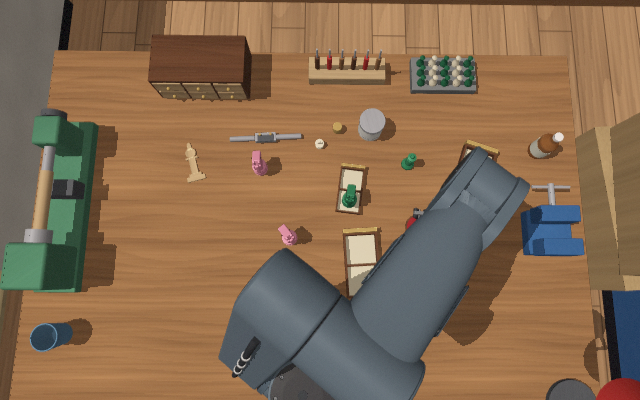

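```bash
python3 - <<'E'
from h import *
import pickle
for i in range(3):
  cams.get_image('wrist'); q=state(); print(q['ee_pos'].round(4),q['ft_force'].round(2),round(q['gripper_width'],4),abs(q['qd']).max())
go([.437,-.3535,.173],82.5)
w=snap('wrist','w20.png'); s=cams.get_image('scene'); crop(s,170,120,80,110,5,'s21.png')
m=cv2.inRange(cv2.cvtColor(s['color'],cv2.COLOR_RGB2HSV),(60,100,30),(90,255,255)); n,l,st,c=cv2.connectedComponentsWithStats(m)
for i in range(1,n):
    if st[i,4]>60 and st[i,0]<310 and st[i,1]<260 and st[i,0]>150: print(st[i].tolist())
for z in(.106,.165): print('exp',proj(s,[.4376,-.3533,z]))
print('expected foot bottom rear-knight',proj(s,[.519,-.1265,.005]),proj(s,[.519,-.1265,.123]))
E
```

```text
[ 0.4392 -0.3521  0.1731] [ 0.18  0.94 -4.24] 0.0257 0.0030761157435813848
[ 0.4392 -0.3521  0.173 ] [-0.92  0.05 -2.62] 0.0257 0.002687934759023467
[ 0.4392 -0.3522  0.173 ] [ 0.16 -0.23 -4.05] 0.0254 0.002454925172990965
P [ 0.4392 -0.3522  0.173 ] x-yaw 82.7 j6 [-0.68  0.36  0.02  1.23 -0.   -0.55] slide [-0.0016, -0.002, 0.0] dr [-0.0014, -0.0005, 0.0027] n 0.06 t 22.33
[192, 151, 22, 41, 518]
[289, 183, 16, 37, 392]
[226, 242, 17, 32, 285]
exp [205.65842909 188.29558857]
exp [201.06817049 170.67562755]
expected foot bottom rear-knight [298.07170232 216.3136252 ] [295.46275623 183.6126039 ]
```

View pics/w20.png

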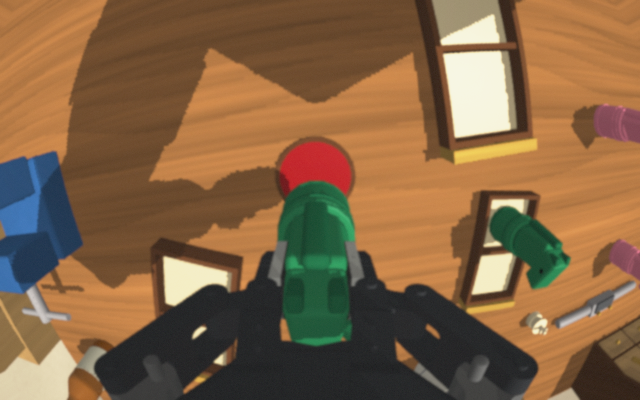

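View pics/s21.png

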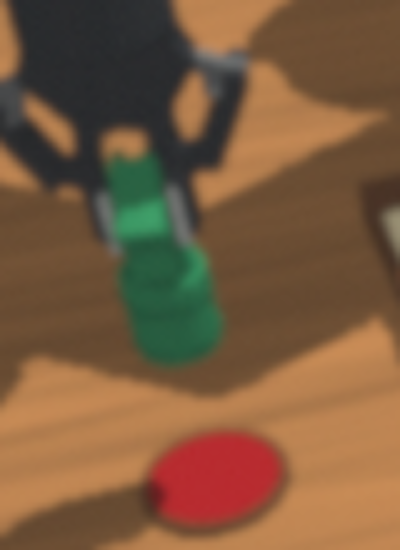

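Everything agrees: the foot shows at about (205,188), as predicted for 10 cm above the pad centre. The lighter knight stands in the rear pocket. Handing in.

```bash
python3 - <<'E'
from h import *
print(job.finish_job())
E
```

```text
the job is handed in; nothing more can be done
None
```

I weighed both knights, set each upright in its own tray pocket with its nose to the brass end, then picked out the heavier one. I handed the job in with it held over the red pad at about 22.4 s of the 72 s allowed. The system gave no verdict.

- **Weights:** the first knight pulled about 3.5 N on the wrist and the second about 1.7 N. The force reading is noisy by about 0.5 N, but the gap is clear. I put the heavy one in the front pocket and the light one in the rear.
- **Final pose:** the gripper is about 2–3 mm from my estimate of the pad centre. The heavy knight looks upright and still, its foot about 10 cm above the pad top. Its foot appears in the scene view where I predicted.
- **Lighter knight:** it stands released in the rear pocket, nose to the brass end. I saw no bystander moved in the pictures, though I did not measure each one.

Two things did not go quite as planned, neither with any visible effect:
- **Hard touchdown:** the light knight met the pocket floor at about 19 N, under the 80 N limit.
- **High regrasp:** I gripped the heavy knight about 8 mm higher than intended, because the last small downward moves did not fully register. It held firmly, with the wrist force reading about 2.6–4.2 N.

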